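Hang the charged work lamp on the bench rail

ROBOT

A 6-joint arm with a two-finger parallel gripper is mounted at the origin on the work surface. World frame = base frame: x ahead of the robot, y to its left, z up, the work surface at z = 0. Lengths are in m, angles in rad, forces in N, time in s.
With the tool pointing down it reaches from about 0.375 to 0.9 m from the base axis. Payload 3.1 kg.
Tool frame: the origin (TCP) lies at the very end of the fingers, on their centre line; the grasp point (between the pads) lies 19 mm behind it; z points along the fingers, y is the direction in which the jaws open and shut (so a half turn about z gives the same grasp; the last joint's range is limited). The gripper opens to 87 mm and grips with 3 to 60 N. Pads are 19 mm wide; open, the fingers measure 117 mm over their backs; the gripper's body (75 mm by 190 mm) begins 51 mm behind the grasp point.
Start: joints at [1.171, 0.527, 1.433, -0, 1.181, -0.178], TCP at [0.137, 0.61, 0.223] pointing down, gripper open.
Joint ranges: [-3.08, 3.08], [-0.75, 2.2], [0.22, 2.44], [-1.43, 4.57], [0, 2.65], [-2.85, 2.85]. Speed limits (rad/s): [2.79, 2.79, 3.14, 3.14, 3.14, 3.14].

INTERFACE

Orientations are given as a unit quaternion [x, y, z, w].
In Python, from rig import robot gives the robot as it stands.
- The arm moves only by the tool arm_command, never from a script. Its argument "targets" is a list of rows, each a list of 5 numbers: the shift along the tool's x, y, z in cm, then the turn about the tool's z in rad, then the finger opening in cm, from 0 to 8.7. In form: [[dx, dy, dz, spin, hand], ...]. A call has 1 to 5 rows; each row is the pose to reach, as a shift and turn from the pose commanded when the call began, along the tool's axes at that moment; what a row does not reach only later rows make up. A row lasts 1/8 s, in which the tool goes at most 62.5 mm and 10.7 degrees, less where a joint would pass 70% of its speed; a pose out of reach is approached as far as the arm can. A call with a gripper value outside its range is refused whole. The fingers move at their own pace and stop on an object; "newtons" is the grip in N (left out, the last holds). Time passes only in rows, so rows that repeat a pose let the fingers close. It gives the time, the measured TCP pose, the force and the opening at its end, in the units of the state.
- robot.get_obs(): the state, without advancing time (a new reading comes with each control period).
- robot.camera(name): name is "scene" or "side" or "wrist"; returns (picture, depth): 420x560x3 uint8, red, green, blue; 420x560 float32, m along the optical axis (not along the pixel's ray), 0 where there is no reading.
- robot.camera_model(name): a dict with "mtx" (3x3 intrinsics, pixels), "extrinsics" (4x4, takes a point from world to camera coordinates). Camera axes: x right, y up, looking along -z (the intrinsics and any distortion apply to the point x, -y, -z); pixel columns grow to the right and rows downward; lengths in m; the calibration is good to about 2 mm. The wrist camera is an equidistant fisheye: a pixel r from the principal point sees the ray r / f radians off the axis. A picture is of the moment at which its call begins: read the wrist's pose just before it. camera_model takes no time and is no camera call; for the wrist camera it gives the pose at the moment of the call.
- robot.hand_in(): hands the job in, once; it reports no verdict.
The state is a dict: "time": time; "q": joint angles; "joint_velocities": joint speeds; "joint_torque": joint torques, N m; "position": TCP position; "tool_rot": TCP orientation; "ft_force": force on the tool from outside, world axes, zero at the start; "moment": the same for the moment, N m; "grip_width": finger opening in m.
Only numpy, scipy, OpenCV 4.12 (cv2) and the standard library are available. Lean on these libraries where they do the work, as an engineer would, in place of code of your own. Each camera call takes 0.05 s, during which the arm holds its last target.

TASK

Press down on the very end of the work lamp's foot so that it rocks up in its charging cradle and stays tipped, lift it out, stand it upright on its foot on the open bench, let go and push the switch on its top. Then take it again from above, hook the clip on its back over the steel rail about a hand's width short of the collar, on the bare stretch to the collar's right (the side away from the hung clamps), and slide it along the rail until its side rests against the collar; leave it hanging there. Do not let the lamp fall over and leave the other things on the bench where they are.

Things in the scene. Friction and masses are not known exactly. Their poses are not given: they have to be found in the camera images.
- lamp_mid (a point): Centre of the work lamp, a black block 34 (x) x 50 (y) x 140 mm (z), 0.37 to 0.56 kg, balanced near its middle. x runs from its white lens to its back, y across its width, z from foot (-70) to top (+70). It starts lying on its back in the cradle: its z level, its x down. On the upright lamp the clip is on the back near the top.
- lamp_clip (a point): Point on the lamp, same axes, 28 mm behind and 48 mm above lamp_mid: middle of the underside of the steel clip's bridge, which rests on the rail when hooked. The clip is 24 mm wide; its slot, open downward, reaches 11 mm in x to each side of this point (back of the lamp, tongue). The tongue ends, slightly flared, 45 mm below this point, 20 mm behind it.
- lamp_foot (a point): Point on the lamp's lens face, 8 mm from its foot end, on its middle line; 82 mm above the bench when it lies. Pressed down here by some 20 to 25 mm, going with it towards the foot end as it turns (2 to 10 N), the lamp rocks past its balance (about 10 degrees) and stays tipped at about 36 degrees, its foot in the cradle's hollow. Pressed nearer the middle it jams.
- switch_top (a point): Centre of the top face of the lamp's push switch: a rubber button of 18 mm diameter on the lamp's top face, 1 mm from its middle towards the lens, standing 6 mm proud (76 mm from lamp_mid along z).
- lamp_switch (a joint): Travel of the switch into the lamp, 0 (out) to 0.004 m (fully in). It is sprung: 1.3 N to start, 4 N fully in; it counts as pushed from 0.003 and comes out again when released.
- cradle_edge (a point): Fixed grey trough. This point: middle of the edge over which the lamp rocks, 48 mm above the bench; x level along the trough from the lamp's foot (-72 mm) to its top (+68), y across, z up. Side walls, x -94 to +76: inner faces 54 mm apart, 9 mm thick, tops 80 mm above the bench. Lamp tipped: the sides of its top end, around x = +35, stand clear of the walls up to 112 mm above the bench.
- rail_mid (a point): Middle of the axis of the steel rail: a level tube of 16 mm diameter, 225 mm above the bench, along y of this frame (z up, x away from the robot). Fixed posts at y = -220 and +220 mm; two bar clamps hang at y = +135 and +178; a like tube 85 mm lower keeps the hung lamp upright. It hangs lens to -x, the clip's tongue on the +x side of the tube.
- collar_mid (a point): Centre of the collar, a fixed dark steel ring 12 mm wide and 32 mm in diameter on the rail, same axes as rail_mid. The lamp comes from its -y side (right, seen from the robot); with its side against the collar, lamp_mid is 31 mm from collar_mid along y. Fingers on the lamp's sides pass in front of the collar if they hold it at its middle or nearer the lens.
- screwdriver: Screwdriver lying on the bench (bystander).
- jar: Glass jar with steel cap, 64 mm diameter, 75 mm high (bystander).
- sand_block: Cork sanding block 110 x 62 x 34 mm (bystander).
- tin: Steel tin, 76 mm diameter, 100 mm high, behind the rail (bystander).
- leg: Turned dark wooden chair leg, 300 mm long, lying behind the rail; origin at one end (bystander).
- wrench: Wrench lying on the bench (bystander).

How it is judged:
By the outcome, as a careful person would: the job done as asked, in the order asked, and still so for the second after the job is handed in, with the robot touching nothing.
It also fails if it takes over 72 s, if anything falls off the work surface, if the arm or the gripper's body presses on something with over 40 N, if the wrist force passes 120 N, or if a joint passes its speed limit or range.

## Working session

There is one attempt and no reset: what is moved stays moved. The work goes in short steps, Python scripts to look and compute and a tool call to move; the robot and the scene stay as the last step left them, time stands still between calls to the robot, and variables do not carry over. Pictures are saved under pics/ and viewed, and the job is handed in when it is done.

Besides the shell and the picture viewer there is one more tool, called after "Emit:" as name([rows], argument=value, ...), one row to a line, values as JSON. arm_command: Moves the arm, as the interface text tells. Its arguments: {"type":"object","properties":{"targets":{"type":"array","items":{"type":"array","items":{"type":"number"}}},"newtons":{"type":"number"}},"required":["targets"]}

```bash
ls; mkdir -p pics; python3 - <<'E'
from rig import robot
import cv2,numpy as np
np.set_printoptions(precision=4,suppress=True)
print(robot.get_obs())
for n in("scene","side","wrist"):
    m=robot.camera_model(n);print(n,m)
    p,d=robot.camera(n);cv2.imwrite(f"pics/{n}0.png",p[:,:,::-1]);np.save(f"pics/{n}0.npy",d)
E
```

```text
pics
{'time': 0.0, 'q': array([ 1.1705,  0.5285,  1.4339, -0.    ,  1.1814, -0.1785]), 'joint_velocities': array([ 0.0002,  0.0001, -0.    ,  0.0004,  0.0013,  0.0013]), 'joint_torque': array([  0.0002, -44.0042, -17.6589,   0.0633,   0.0582,  -0.0001]), 'position': array([0.1372, 0.609 , 0.2216]), 'tool_rot': array([ 0.1106,  0.9939, -0.001 , -0.0003]), 'ft_force': array([-0.308 , -0.0395,  0.4819]), 'moment': array([-0.0251, -0.0199, -0.0091]), 'grip_width': 0.08700000078454401}
scene {'mtx': array([[482.096 ,   0.    , 291.1575],
       [  0.    , 482.096 , 204.852 ],
       [  0.    ,   0.    ,   1.    ]]), 'extrinsics': array([[-0.6783,  0.7348, -0.0073,  0.4903],
       [-0.4878, -0.4428,  0.7523,  0.1192],
       [ 0.5495,  0.5138,  0.6588, -1.5218],
       [ 0.    ,  0.    ,  0.    ,  1.    ]])}
side {'mtx': array([[394.2709,   0.    , 276.5164],
       [  0.    , 394.2709, 210.5053],
       [  0.    ,   0.    ,   1.    ]]), 'extrinsics': array([[ 0.8828, -0.4697,  0.0019, -0.6016],
       [ 0.3401,  0.642 ,  0.6871, -0.2309],
       [-0.3239, -0.606 ,  0.7265, -0.886 ],
       [ 0.    ,  0.    ,  0.    ,  1.    ]])}
wrist {'mtx': array([[325.1923,   0.    , 286.0387],
       [  0.    , 325.1923, 212.8411],
       [  0.    ,   0.    ,   1.    ]]), 'extrinsics': array([[ 0.2194,  0.9756, -0.0006, -0.6239],
       [-0.9422,  0.2118, -0.2595,  0.03  ],
       [-0.2531,  0.0575,  0.9657, -0.389 ],
       [ 0.    ,  0.    ,  0.    ,  1.    ]])}
```

View pics/scene0.png

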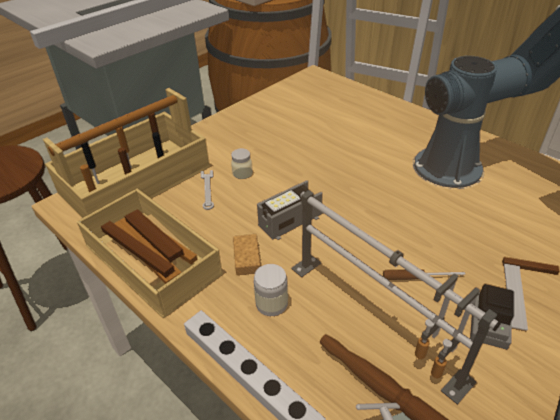

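View pics/side0.png

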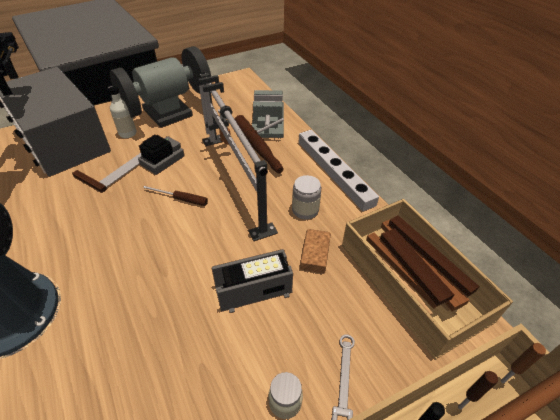

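View pics/wrist0.png

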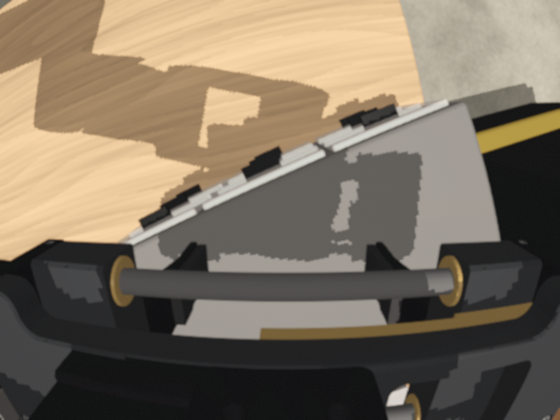

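```bash
python3 - <<'E'
import cv2,numpy as np
a=cv2.imread("pics/side0.png");b=cv2.imread("pics/scene0.png")
cv2.imwrite("pics/c1.png",np.hstack([cv2.resize(a[230:320,200:300],(400,360),interpolation=cv2.INTER_CUBIC),cv2.resize(b[175:245,250:330],(400,360),interpolation=cv2.INTER_CUBIC)]))
cv2.imwrite("pics/c2.png",np.hstack([cv2.resize(a[70:250,190:290],(333,600),interpolation=cv2.INTER_CUBIC),cv2.resize(b[180:410,290:510],(467,488),interpolation=cv2.INTER_CUBIC)[:600].copy() if 0 else cv2.copyMakeBorder(cv2.resize(b[180:410,290:510],(467,488),interpolation=cv2.INTER_CUBIC),0,112,0,0,cv2.BORDER_CONSTANT)]))
E
```

```text
(no output)
```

View pics/c1.png

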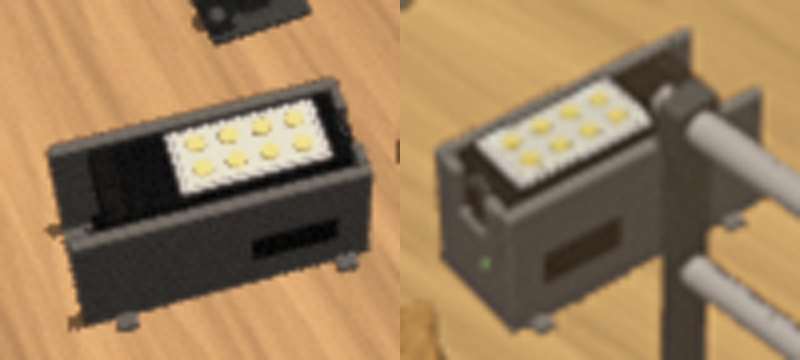

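View pics/c2.png

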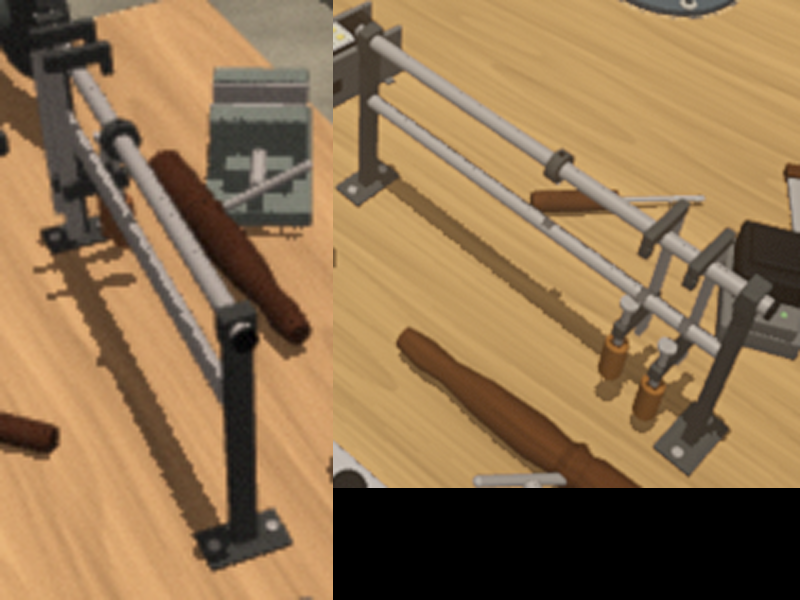

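```bash
cat > h.py <<'E'
import cv2,numpy as np
from rig import robot
np.set_printoptions(precision=4,suppress=True)
def rays(n,uv,m=None):
    m=m or robot.camera_model(n);K=m["mtx"];E=m["extrinsics"];uv=np.atleast_2d(np.asarray(uv,float))
    a=(uv-K[:2,2])/[K[0,0],K[1,1]]
    if n=="wrist":
        r=np.linalg.norm(a,axis=1,keepdims=True);d=np.c_[a*np.sinc(r/np.pi)/1.0,np.cos(r)]
    else: d=np.c_[a,np.ones(len(a))]
    d=d*[1,-1,-1];R=E[:3,:3];return -R.T@E[:3,3],d@R
def plane(n,uv,z,m=None):
    o,d=rays(n,uv,m);return o+d*((z-o[2])/d[:,2])[:,None]
def cloud(n,depth,m=None):
    m=m or robot.camera_model(n);v,u=np.mgrid[:420,:560];o,d=rays(n,np.c_[u.ravel(),v.ravel()],m)
    ax=-m["extrinsics"][2,:3];s=depth.ravel()/(d@ax);P=o+d*s[:,None];P[depth.ravel()<=0]=np.nan;return P.reshape(420,560,3)
def proj(n,P,m=None):
    m=m or robot.camera_model(n);K=m["mtx"];E=m["extrinsics"];P=np.atleast_2d(P);c=(P@E[:3,:3].T+E[:3,3])*[1,-1,-1]
    if n=="wrist":
        t=np.arctan2(np.hypot(c[:,0],c[:,1]),c[:,2]);a=c[:,:2]/np.hypot(c[:,0],c[:,1])[:,None]*t[:,None]
    else:a=c[:,:2]/c[:,2:]
    return a*[K[0,0],K[1,1]]+K[:2,2]
def shot(n,name):
    m=robot.camera_model(n);p,d=robot.camera(n);cv2.imwrite(f"pics/{name}.png",p[:,:,::-1]);np.save(f"pics/{name}.npy",d);return p,d,m
E
python3 - <<'E'
from h import *
for n in("side","scene"):
    d=np.load(f"pics/{n}0.npy");im=cv2.imread(f"pics/{n}0.png");P=cloud(n,d)
    # bench
    z=P[...,2];print(n,"bench z",np.nanmedian(z[np.abs(z)<.03]))
    # lens: white/yellow high z
    reg=(P[...,0]>.2)&(P[...,0]<.8)&(P[...,1]>.0)&(P[...,1]<.6)
    box=(slice(230,320),slice(200,300)) if n=="side" else (slice(175,245),slice(250,330))
    m=np.zeros(z.shape,bool);m[box]=1
    w=m&(im.min(2)>130) if 0 else m&(z>.076)&(z<.088)
    Q=P[w];print("top pts",len(Q),Q.min(0),Q.max(0))
    r=cv2.minAreaRect((Q[:,:2]*1000).astype(np.float32));print(r,cv2.boxPoints(r))
    bgr=im.astype(int);l=m&(bgr[...,1]>165)&(z>.07);Q=P[l];print("lens",len(Q),cv2.minAreaRect((Q[:,:2]*1000).astype(np.float32)),np.median(Q[:,2]))
    # rail
    rr=(z>.22)&(z<.24)&(P[...,0]<1)&(P[...,0]>.2)&(np.abs(P[...,1])<.4)
    Q=P[rr];print("rail",len(Q),Q.min(0),Q.max(0))
    t=cv2.fitLine(Q[:,:2].astype(np.float32),cv2.DIST_HUBER,0,.01,.01).ravel();print(t)
    rr=(z>.234)&(z<.246)&(P[...,0]<1)&(P[...,0]>.2)&(np.abs(P[...,1])<.4);print("collar?",P[rr])
E
```

```text
side bench z 0.001630316869915882
top pts 1854 [ 0.4225 -0.2516  0.076 ] [ 0.6001 -0.1501  0.088 ]
((512.1217651367188, -201.15023803710938), (73.55403137207031, 169.94540405273438), 79.28571319580078) [[ 421.7932 -221.4887]
 [ 588.7758 -253.0835]
 [ 602.4504 -180.8118]
 [ 435.4677 -149.217 ]]
lens 564 ((534.2288818359375, -205.76300048828125), (42.93058395385742, 84.90179443359375), 80.13701629638672) 0.0855699373375245
rail 876 [ 0.5977 -0.0756  0.2201] [0.6702 0.3977 0.24  ]
[0.0755 0.9971 0.623  0.1285]
collar? [[ 0.6465  0.3977  0.2358]
 [ 0.647   0.3895  0.2394]
 [ 0.6499  0.3891  0.2389]
 ...
 [ 0.6074 -0.0751  0.2379]
 [ 0.6113 -0.072   0.234 ]
 [ 0.6128 -0.074   0.235 ]]
scene bench z 0.0024321590895843848
top pts 862 [ 0.424  -0.2488  0.076 ] [ 0.6197 -0.0462  0.088 ]
((523.5611572265625, -136.09127807617188), (205.8099365234375, 169.61984252929688), 79.88493347167969) [[ 421.9967 -222.502 ]
 [ 588.9801 -252.2916]
 [ 625.1256  -49.6805]
 [ 458.1422  -19.891 ]]
lens 427 ((560.967529296875, -98.82206726074219), (262.69873046875, 83.80591583251953), 76.36872100830078) 0.0872995951864699
rail 2055 [ 0.5982 -0.0734  0.22  ] [0.6743 0.3999 0.24  ]
[0.0849 0.9964 0.6345 0.1851]
collar? [[ 0.6084 -0.0706  0.2382]
 [ 0.6058 -0.07    0.2369]
 [ 0.6011 -0.0595  0.2399]
 ...
 [ 0.6518  0.3958  0.2348]
 [ 0.648   0.3994  0.2343]
 [ 0.651   0.3991  0.2342]]
```

```bash
python3 - <<'E'
from h import *
from scipy.optimize import least_squares
yaw=np.deg2rad(-10.4);ex=np.array([np.cos(yaw),np.sin(yaw)]);ey=np.array([-ex[1],ex[0]]);c=np.array([.5215,-.2025])
for n in("side","scene"):
    d=np.load(f"pics/{n}0.npy");P=cloud(n,d).reshape(-1,3)
    s=(P[:,:2]-c)@ex;t=(P[:,:2]-c)@ey
    for a in range(-104,92,8):
        k=(np.abs(s*1000-a)<4)&(np.abs(t)<.020)&(P[:,2]<.12)&(P[:,2]>.01)
        if k.sum():print(n,a,k.sum(),np.round(np.percentile(P[k,2]*1000,[5,50,95])))
for n in("side","scene"):
    P=cloud(n,np.load(f"pics/{n}0.npy")).reshape(-1,3)
    k=(P[:,2]>.215)&(P[:,2]<.236)&(P[:,0]>.57)&(P[:,0]<.70)&(P[:,1]>-.05)&(P[:,1]<.24)
    Q=P[k]
    def f(p):
        return np.hypot((Q[:,0]-p[0]-p[1]*(Q[:,1]-.1))*np.cos(p[1]),Q[:,2]-.225-p[2])-.008
    r=least_squares(f,[.625,.08,0],loss="soft_l1",f_scale=.001);print(n,r.x,len(Q),np.median(abs(r.fun)))
    # collar: pts far from axis
    p=r.x;x=(Q[:,0]-p[0]-p[1]*(Q[:,1]-.1));h=np.hypot(x,Q[:,2]-.225-p[2]);o=h>.0125
    hist=np.histogram(Q[o,1],bins=np.arange(-.05,.25,.006));print([(round(b*1000),c) for c,b in zip(hist[0],hist[1]) if c])
    k=(P[:,2]>.05)&(P[:,2]<.21)&(P[:,0]>.57)&(P[:,0]<.70)
    for lo,hi in((-.12,-.02),(.36,.45)):
        kk=(P[:,2]>.02)&(P[:,2]<.12)&(P[:,0]>.57)&(P[:,0]<.70)&(P[:,1]>lo)&(P[:,1]<hi);
        if kk.sum():print("post",kk.sum(),np.percentile(P[kk],[5,50,95],axis=0))
E
```

```text
side -72 45 [16. 82. 85.]
side -64 57 [80. 83. 86.]
side -56 58 [81. 83. 85.]
side -48 54 [81. 83. 85.]
side -40 55 [81. 83. 85.]
side -32 58 [82. 84. 86.]
side -24 54 [83. 86. 87.]
side -16 57 [84. 85. 87.]
side -8 55 [83. 85. 88.]
side 0 52 [84. 86. 88.]
side 8 56 [84. 86. 88.]
side 16 52 [83. 85. 87.]
side 24 55 [83. 86. 89.]
side 32 54 [83. 85. 88.]
side 40 53 [84. 86. 89.]
side 48 46 [84. 86. 88.]
side 56 52 [82. 84. 86.]
side 64 41 [81. 83. 85.]
side 72 42 [68. 76. 80.]
scene -72 10 [82. 84. 86.]
scene -64 20 [83. 85. 87.]
scene -56 13 [82. 84. 88.]
scene -48 9 [82. 83. 86.]
scene -40 15 [83. 85. 87.]
scene -32 19 [83. 85. 87.]
scene -24 24 [84. 86. 89.]
scene -16 31 [84. 87. 88.]
scene -8 33 [83. 86. 89.]
scene 0 22 [85. 86. 89.]
scene 8 29 [84. 87. 92.]
scene 16 28 [85. 87. 90.]
scene 24 32 [84. 87. 89.]
scene 32 31 [83. 86. 89.]
scene 40 27 [84. 86. 89.]
scene 48 35 [83. 86. 89.]
scene 56 33 [82. 85. 88.]
scene 64 52 [59. 82. 86.]
scene 72 161 [15. 49. 80.]
side [0.6233 0.0783 0.0014] 467 0.0005833581874312311
[(-50, np.int64(1)), (178, np.int64(7)), (184, np.int64(12)), (190, np.int64(5)), (196, np.int64(2))]
post 242 [[ 0.6007 -0.0614  0.0248]
 [ 0.6085 -0.0595  0.0733]
 [ 0.6194 -0.0506  0.115 ]]
post 17 [[0.6505 0.3768 0.0215]
 [0.6526 0.3785 0.0406]
 [0.6551 0.3812 0.0975]]
scene [0.622 0.081 0.002] 994 0.0008500050945686568
[(-50, np.int64(11)), (178, np.int64(1)), (184, np.int64(20)), (190, np.int64(17)), (196, np.int64(10))]
post 272 [[ 0.6017 -0.0595  0.0259]
 [ 0.6157 -0.0489  0.0732]
 [ 0.6206 -0.0461  0.1146]]
post 277 [[0.6392 0.379  0.025 ]
 [0.654  0.3863 0.072 ]
 [0.6561 0.3913 0.1152]]
```

```bash
python3 - <<'E'
from h import *
print(plane("side",[[145,188],[207,202],[110,185],[75,175],[180,160],[140,150],[263,232],[230,305]],0.01))
print(plane("scene",[[385,273],[463,275],[470,330],[510,345],[275,232]],0.01))
q=proj("side",[[.42,.02,0],[.45,-.02,0],[.45,.05,0],[.5,0,0]]);print(q)
yaw=np.deg2rad(-10.4);ex=np.array([np.cos(yaw),np.sin(yaw)]);c=np.array([.5215,-.2025])
print(c-ex*.072,c+ex*.035)
E
```

```text
[[ 0.379   0.2507  0.01  ]
 [ 0.5183  0.1118  0.01  ]
 [ 0.2914  0.3117  0.01  ]
 [ 0.2074  0.4063  0.01  ]
 [ 0.5106  0.3262  0.01  ]
 [ 0.4125  0.4354  0.01  ]
 [ 0.6083 -0.0616  0.01  ]
 [ 0.4457 -0.2195  0.01  ]]
[[ 0.5026  0.11    0.01  ]
 [ 0.38    0.254   0.01  ]
 [ 0.5134  0.3409  0.01  ]
 [ 0.4905  0.4214  0.01  ]
 [ 0.5812 -0.1896  0.01  ]]
[[184.9408 239.1704]
 [201.1426 245.5627]
 [191.9469 227.4794]
 [216.2517 233.3863]]
[ 0.4507 -0.1895] [ 0.5559 -0.2088]
```

```bash
cat >> h.py <<'E'
from scipy.spatial.transform import Rotation as Ro
def go(*ts,yawy=None):
    "world targets -> tool shifts cm; yawy = wanted angle of tool y in world, deg"
    o=robot.get_obs();R=Ro.from_quat(o["tool_rot"]).as_matrix();print("t",round(o["time"],2),"pos",o["position"],"F",o["ft_force"],"w",round(o["grip_width"],4),"tilt",R[:,2])
    for t in ts:print(t,"->",np.round(R.T@(np.array(t)-o["position"])*100,2))
    cur=np.rad2deg(np.arctan2(R[1,1],R[0,1]));print("tool y at",round(cur,2),"" if yawy is None else f"spin {np.deg2rad(-(yawy-cur)):.4f}")
E
python3 -c "
from h import *
go([.43,.25,.21],[.4507,-.1895,.14],yawy=79.6)"
```

```text
t 0.15 pos [0.1372 0.6092 0.2218] F [ 0.144  -0.8799 -0.3687] w 0.0872 tilt [-0.0006 -0.0015 -1.    ]
[0.43, 0.25, 0.21] -> [-36.46 -28.6    1.21]
[0.4507, -0.1895, 0.14] -> [-48.15 -71.     8.28]
tool y at 77.29 spin -0.0403
```

Emit:
arm_command([
  [-36.5,-28.5,1,-0.04,0],
  [-36.5,-28.5,1,-0.04,0],
  [-36.5,-28.5,1,-0.04,0],
  [-36.5,-28.5,1,-0.04,0],
  [-36.5,-28.5,1,-0.04,0],
])

```text
time: 0.78
position: [0.3364, 0.3664, 0.2157]
tool_rot: [0.091, 0.996, 0.0, 0.0]
ft_force: [-0.4, 0.8, 1.0]
grip_width: 0.0448
```

```bash
python3 -c "
from h import *
go([.43,.25,.21],[.4507,-.1895,.14],yawy=79.6)"
```

```text
t 0.78 pos [0.3364 0.3664 0.2157] F [-0.375   0.767   0.9525] w 0.0448 tilt [ 0.0002  0.0002 -1.    ]
[0.43, 0.25, 0.21] -> [-11.31  -9.75   0.57]
[0.4507, -0.1895, 0.14] -> [-21.28 -52.61   7.57]
tool y at 79.6 spin 0.0001
```

Emit:
arm_command([
  [-6,-6,0.5,0,0],
  [-11,-11,0.5,0,0],
  [-12.5,-17,1,0,0],
  [-14,-23,1.5,0,0],
  [-15.5,-29,2,0,0],
])

```text
time: 1.4
position: [0.4338, 0.0785, 0.1978]
tool_rot: [0.091, 0.996, -0.0, 0.0]
ft_force: [0.2, 0.1, -0.4]
grip_width: 0.0018
```

Emit:
arm_command([
  [-1.5,-6,1,0,0],
  [-3,-12,2,0,0],
  [-4,-17,3,0,0],
  [-5,-22,4,0,0],
  [-5,-22,4,0,0],
])

```text
time: 2.02
position: [0.4433, -0.1485, 0.1573]
tool_rot: [0.094, 0.996, -0.0, 0.0]
ft_force: [0.6, 1.2, -0.1]
grip_width: 0.0005
```

```bash
python3 -c "
from h import *
go([.4507,-.1895,.14],[.4507,-.1895,.09],yawy=79.6);shot('wrist','w1')"
```

```text
t 2.02 pos [ 0.4433 -0.1485  0.1573] F [ 0.6119  1.1963 -0.1042] w 0.0005 tilt [ 0.0006 -0.0008 -1.    ]
[0.4507, -0.1895, 0.14] -> [-1.49 -3.89  1.73]
[0.4507, -0.1895, 0.09] -> [-1.49 -3.89  6.73]
tool y at 79.27 spin -0.0058
```

View pics/w1.png

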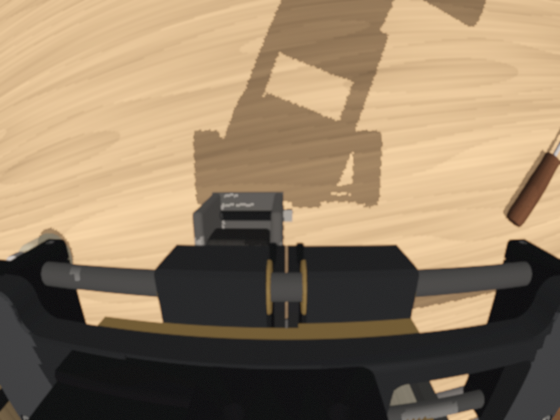

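Emit:
arm_command([
  [0,0,0,0,0],
  [0,0,0,0,0],
])

```text
time: 2.33
position: [0.4425, -0.1434, 0.1581]
tool_rot: [0.09, 0.996, 0.0, -0.0]
ft_force: [-0.1, -0.1, -0.1]
grip_width: 0.0005
```

```bash
python3 -c "
from h import *
go([.4507,-.1895,.14],[.4507,-.1895,.095],yawy=79.6)"
```

```text
t 2.33 pos [ 0.4425 -0.1434  0.1581] F [-0.1177 -0.1353 -0.0868] w 0.0005 tilt [-0.0002  0.0003 -1.    ]
[0.4507, -0.1895, 0.14] -> [-1.63 -4.39  1.8 ]
[0.4507, -0.1895, 0.095] -> [-1.63 -4.39  6.3 ]
tool y at 79.7 spin 0.0018
```

Emit:
arm_command([
  [-1.6,-4.4,1.8,0,0],
  [-1.6,-4.4,4.5,0,0],
  [-1.6,-4.4,6.0,0,0],
  [-1.6,-4.4,6.3,0,0],
  [-1.6,-4.4,6.3,0,0],
])

```text
time: 2.95
position: [0.4508, -0.1904, 0.0952]
tool_rot: [0.09, 0.996, -0.0, 0.0]
ft_force: [-0.3, -0.3, 0.2]
grip_width: 0.0007
```

```bash
python3 -c "
from h import *
go([.4507,-.1895,.085],yawy=79.6);shot('wrist','w2');shot('side','s2')
a=cv2.imread('pics/s2.png')[190:330,170:330];cv2.imwrite('pics/s2c.png',cv2.resize(a,None,fx=4,fy=4,interpolation=2))"
```

```text
t 2.95 pos [ 0.4508 -0.1904  0.0952] F [-0.3165 -0.2561  0.1622] w 0.0007 tilt [ 0.0004 -0.0002 -1.    ]
[0.4507, -0.1895, 0.085] -> [0.03 0.09 1.02]
tool y at 79.66 spin 0.0011
```

View pics/s2c.png

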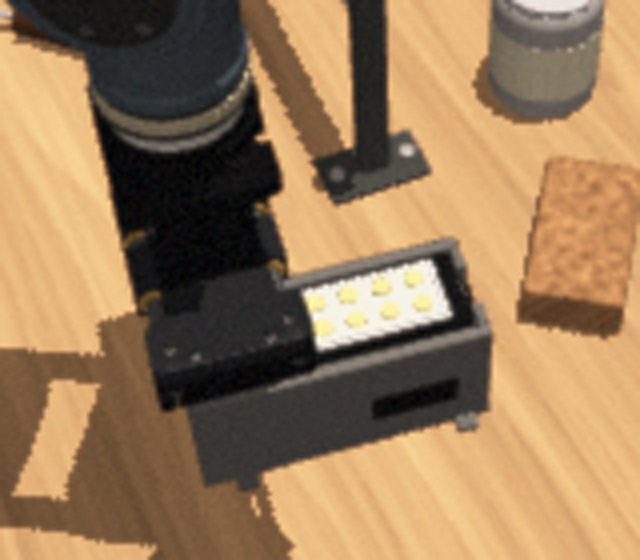

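View pics/w2.png

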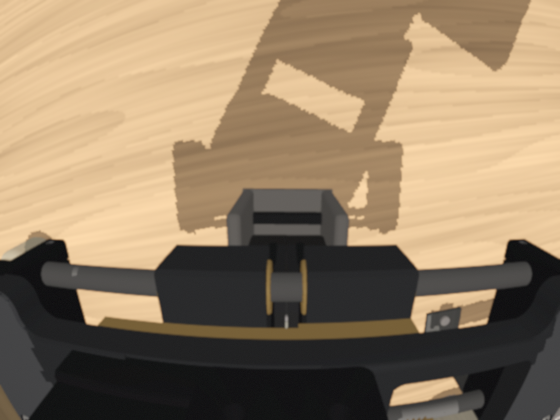

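Emit:
arm_command([
  [0,0,0.8,0,0],
  [0,0,1.3,0,0],
  [0.1,0,1.6,0,0],
  [0.25,0,1.9,0,0],
  [0.35,0,2.2,0,0],
])

```text
time: 3.68
position: [0.4469, -0.1904, 0.0726]
tool_rot: [0.091, 0.996, 0.0, -0.0]
ft_force: [-0.7, -0.2, 0.1]
grip_width: 0.0
```

```bash
python3 -c "
from h import *
go([.4507,-.1895,.085],yawy=79.6);p,d,m=shot('side','s3')
a=cv2.imread('pics/s3.png')[230:330,200:310];cv2.imwrite('pics/s3c.png',cv2.resize(a,None,fx=5,fy=5,interpolation=2))
P=cloud('side',d,m).reshape(-1,3);ex=np.array([np.cos(np.deg2rad(-10.4)),np.sin(np.deg2rad(-10.4))]);ey=np.array([-ex[1],ex[0]]);c=[.5215,-.2025]
s=(P[:,:2]-c)@ex;t=(P[:,:2]-c)@ey
for a in range(-48,80,8):
  k=(abs(s*1000-a)<4)&(abs(t)<.02)&(P[:,2]<.13);print(a,np.median(P[k,2]) if k.any() else None)
"
```

```text
t 3.67 pos [ 0.4469 -0.1904  0.0726] F [-0.6541 -0.1918  0.1358] w 0.0 tilt [-0.0002  0.0001 -1.    ]
[0.4507, -0.1895, 0.085] -> [-0.36  0.16 -1.24]
tool y at 79.58 spin -0.0004
-48 None
-40 None
-32 0.08102403963828092
-24 0.08225008213032226
-16 0.08336990989300652
-8 0.08461455079095392
0 0.08667863880259419
8 0.08671393509949193
16 0.08868599882321426
24 0.08960814515393833
32 0.09062157042151936
40 0.09229595516436151
48 0.09240912957302572
56 0.09192791497657293
64 0.08629691449759164
72 0.07556569881828878
```

View pics/s3c.png

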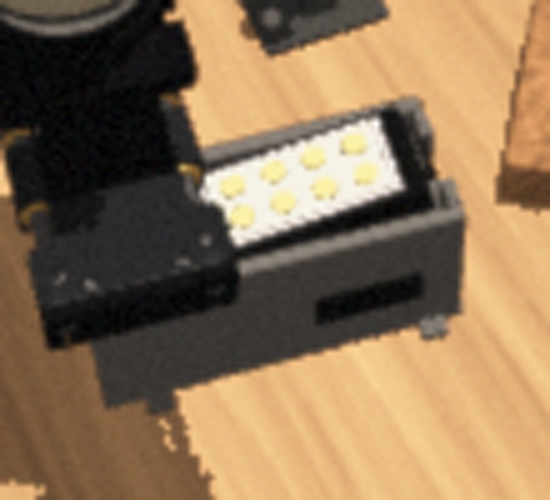

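Emit:
arm_command([
  [0.15,0,0.4,0,0],
  [0.25,0,0.8,0,0],
  [0.35,0,1.1,0,0],
  [0.45,0,1.4,0,0],
  [0.5,0,1.6,0,0],
])

```text
time: 4.35
position: [0.442, -0.1895, 0.0566]
tool_rot: [0.091, 0.996, 0.0, -0.0]
ft_force: [-0.2, 0.4, -0.5]
grip_width: 0.0008
```

```bash
cat > lp.py <<'E'
from h import *
def prof(name):
    go();p,d,m=shot('side',name)
    a=cv2.imread(f'pics/{name}.png')[200:330,190:330];cv2.imwrite(f'pics/{name}c.png',cv2.resize(a,None,fx=4,fy=4,interpolation=2))
    P=cloud('side',d,m).reshape(-1,3);ex=np.array([np.cos(np.deg2rad(-10.4)),np.sin(np.deg2rad(-10.4))]);ey=np.array([-ex[1],ex[0]]);c=[.5215,-.2025]
    s=(P[:,:2]-c)@ex;t=(P[:,:2]-c)@ey
    for a in range(-72,80,8):
        k=(abs(s*1000-a)<4)&(abs(t)<.02)&(P[:,2]<.15)
        if k.any():print(a,np.round(np.percentile(P[k,2]*1000,[5,50,95]),1))
E
python3 -c "
from lp import *
prof('s4')"
```

```text
t 4.35 pos [ 0.442  -0.1895  0.0566] F [-0.2199  0.3936 -0.5144] w 0.0008 tilt [-0.0002  0.0001 -1.    ]
tool y at 79.58 
-48 [140.3 144.2 147.2]
-40 [ 64.2  69.3 149.5]
-32 [68.4 71.8 74.7]
-24 [73.5 76.4 81.3]
-16 [78.7 82.7 86. ]
-8 [84.6 88.5 92.8]
0 [90.5 93.5 96.9]
8 [ 95.5  99.9 104.1]
16 [101.8 104.6 107.4]
24 [106.4 108.6 111.7]
32 [109.5 112.  114.8]
40 [103.  108.5 112.1]
48 [ 56.5  99.5 108.7]
56 [55.4 58.7 63.4]
64 [21.8 42.3 50.3]
72 [29.5 55.3 80.3]
```

View pics/s4c.png

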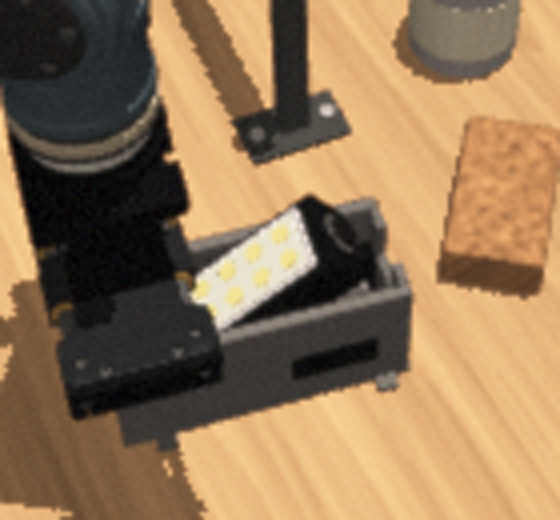

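Emit:
arm_command([
  [0,0,-5,0,0],
  [0,0,-9,0,2],
  [-4,0.1,-9.5,0,5],
  [-9,0.1,-9.5,0,8.7],
  [-11.4,0.1,-9.5,0,8.7],
])

```text
time: 5.03
position: [0.5572, -0.21, 0.1525]
tool_rot: [0.09, 0.996, -0.001, 0.002]
ft_force: [-0.3, -1.4, 0.3]
grip_width: 0.0324
```

Emit:
arm_command([
  [0,0,0,0,8.7],
  [0,0,0,0,8.7],
  [0,0,0,0,8.7],
])

```text
time: 5.4
position: [0.5529, -0.2087, 0.1516]
tool_rot: [0.091, 0.996, 0.0, -0.001]
ft_force: [-0.4, -0.2, -0.3]
grip_width: 0.0628
```

```bash
python3 -c "
from lp import *
prof('s5');shot('wrist','w5');go([.554,-.2085,.11],[.554,-.2085,.085])"
```

```text
t 5.4 pos [ 0.5529 -0.2087  0.1516] F [-0.3579 -0.1908 -0.3171] w 0.0628 tilt [-0.0017  0.0009 -1.    ]
tool y at 79.56 
-72 [37.6 39.7 43.3]
-64 [42.  46.4 48.7]
-56 [47.5 50.9 55.7]
-48 [54.8 57.9 61.4]
-40 [62.2 65.4 69.4]
-32 [68.8 71.4 74.8]
-24 [72.8 76.8 80.5]
-16 [79.8 82.7 85.8]
-8 [83.5 87.9 92.4]
0 [90.8 93.9 97.3]
8 [ 96.   99.4 102.6]
16 [101.7 104.7 107.6]
24 [106.1 108.4 110.6]
32 [109.1 111.8 113.9]
40 [ 53.5 105.4 111.7]
48 [ 58.   95.7 106.9]
56 [53.6 58.4 60.8]
64 [20.3 42.3 50.4]
72 [28.7 54.1 79.4]
t 5.5 pos [ 0.5535 -0.2089  0.1519] F [-0.0956 -0.0901 -0.6668] w 0.0701 tilt [-0.0008  0.0004 -1.    ]
[0.554, -0.2085, 0.11] -> [-0.05  0.05  4.19]
[0.554, -0.2085, 0.085] -> [-0.05  0.05  6.69]
tool y at 79.56
```

View pics/s5c.png

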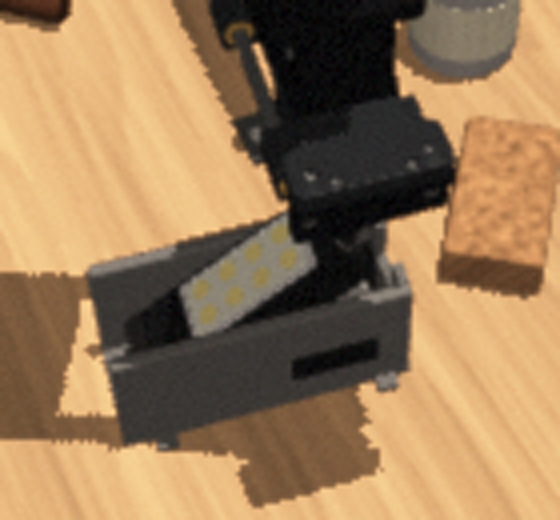

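View pics/w5.png

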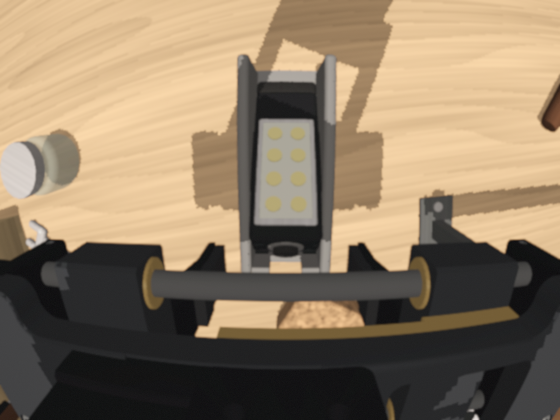

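Emit:
arm_command([
  [0,0,1,0,8.7],
  [0,0,2.5,0,8.7],
  [0,0,5,0,8.7],
  [0,0,6.6,0,8.7],
  [0,0,6.7,0,8.7],
])

```text
time: 6.12
position: [0.5533, -0.2085, 0.0829]
tool_rot: [0.091, 0.996, 0.001, -0.002]
ft_force: [-0.9, 0.1, 0.3]
grip_width: 0.0869
```

Emit:
arm_command([
  [0,0,0,0,4],
  [0,0,0,0,4],
  [0,0,0,0,4],
  [0,0,0,0,4],
  [0,0,0,0,4],
], newtons=14)

```text
time: 6.75
position: [0.5546, -0.2092, 0.0851]
tool_rot: [0.091, 0.996, -0.0, 0.0]
ft_force: [-0.2, -0.1, 0.9]
grip_width: 0.0496
```

Gripped (49.6 mm). Lift slowly.

Emit:
arm_command([
  [0,0,0,0,4],
  [0,0,-1,0,4],
  [0,0,-2.5,0,4],
  [0,0,-4,0,4],
  [0,0,-5,0,4],
])

```text
time: 7.38
position: [0.5549, -0.2094, 0.1364]
tool_rot: [0.091, 0.996, -0.0, 0.001]
ft_force: [0.1, -0.6, -3.9]
grip_width: 0.0504
```

```bash
python3 -c "
from lp import *
prof('s6')"
```

```text
t 7.38 pos [ 0.5549 -0.2094  0.1364] F [ 0.0501 -0.5908 -3.8677] w 0.0504 tilt [ 0.0016 -0.001  -1.    ]
tool y at 79.59 
-72 [14.9 15.9 16.6]
-64 [61.1 62.2 63.7]
-56 [63.4 68.  72.2]
-48 [72.5 77.5 81.7]
-40 [81.6 85.9 91.2]
-32 [ 90.5  97.8 103.9]
-24 [103.5 108.  111.8]
-16 [111.7 116.1 121.9]
-8 [120.6 125.1 129.7]
0 [128.9 134.2 138.3]
8 [ 71.6 141.  145.7]
16 [ 16.7  22.9 147.3]
24 [18.1 27.3 38.5]
32 [18.9 42.2 82.6]
40 [16.5 75.4 93.4]
48 [15.9 32.6 97.8]
56 [16.8 31.4 49.8]
64 [16.5 35.1 49.7]
72 [28.4 52.9 79. ]
```

View pics/s6c.png

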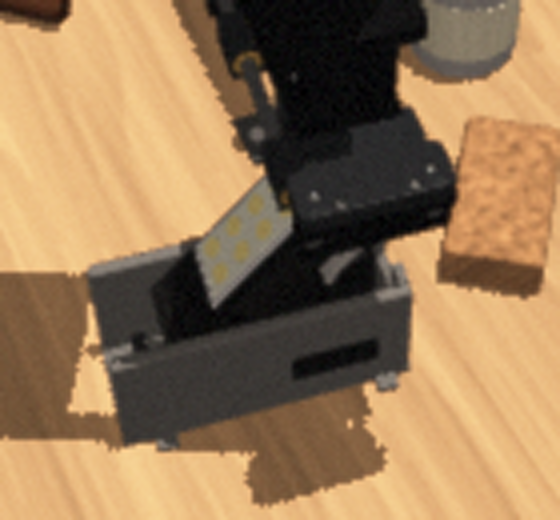

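Emit:
arm_command([
  [0,0,-2,0,4],
  [0,0,-4.5,0,4],
  [0,0,-7,0,4],
  [0,0,-9.5,0,4],
  [0,0,-11.5,0,4],
])

```text
time: 8.05
position: [0.5543, -0.209, 0.2509]
tool_rot: [0.091, 0.996, -0.0, 0.0]
ft_force: [0.8, 0.8, -4.8]
grip_width: 0.0498
```

Emit:
arm_command([
  [0,0,-1.5,0,4],
  [0,0,-2,0,4],
])

```text
time: 8.3
position: [0.5546, -0.2092, 0.2707]
tool_rot: [0.091, 0.996, -0.0, 0.001]
ft_force: [-0.4, 0.5, -4.0]
grip_width: 0.05
```

```bash
python3 -c "
from lp import *
prof('s7')
a=cv2.imread('pics/s7.png')[150:330,170:350];cv2.imwrite('pics/s7c.png',cv2.resize(a,None,fx=3.3,fy=3.3,interpolation=2))"
```

```text
t 8.3 pos [ 0.5546 -0.2092  0.2707] F [-0.4083  0.4936 -4.0102] w 0.05 tilt [ 0.0012 -0.0007 -1.    ]
tool y at 79.58 
-72 [13.3 14.9 15.7]
-8 [10. 10. 10.]
0 [15.1 36.8 49.9]
8 [17.3 34.2 49.2]
16 [17.2 34.8 49.5]
24 [19.2 38.4 50. ]
32 [17.8 37.3 50.5]
40 [15.1 34.5 50.1]
48 [15.9 36.1 50.5]
56 [17.6 34.8 50.5]
64 [14.9 34.5 49.5]
72 [30.7 54.8 79.7]
```

View pics/s7c.png

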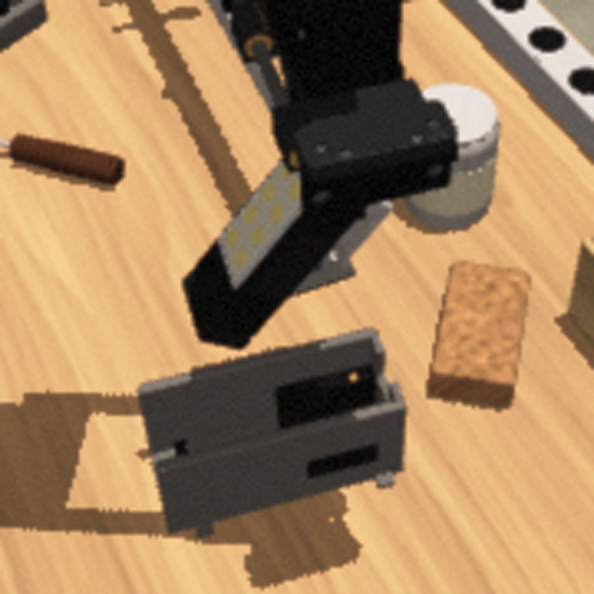

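```bash
python3 -c "
from h import *
go([.49,-.02,.24],[.49,-.02,.125],yawy=85.4)"
```

```text
t 8.35 pos [ 0.5546 -0.2093  0.2708] F [ 0.8998  0.1334 -3.671 ] w 0.0503 tilt [ 0.001  -0.0006 -1.    ]
[0.49, -0.02, 0.24] -> [ 9.78 17.45  3.06]
[0.49, -0.02, 0.125] -> [ 9.79 17.45 14.56]
tool y at 79.58 spin -0.1015
```

Emit:
arm_command([
  [1.5,3,0,-0.02,4],
  [4,7,0.5,-0.04,4],
  [6.5,11.5,1,-0.07,4],
  [8.5,15,2,-0.1,4],
  [9.8,17.4,3,-0.1,4],
])

```text
time: 8.98
position: [0.4878, -0.0183, 0.2389]
tool_rot: [0.04, 0.999, 0.0, -0.001]
ft_force: [0.1, -0.1, -4.1]
grip_width: 0.0499
```

Emit:
arm_command([
  [0,0,3,0,4],
  [0,0,6.5,0,4],
  [0,0,9.5,0,4],
  [0,0,11.2,0,4],
  [0,0,11.2,0,4],
])

```text
time: 9.6
position: [0.4881, -0.02, 0.1262]
tool_rot: [0.041, 0.999, 0.001, -0.002]
ft_force: [0.0, 0.4, -2.9]
grip_width: 0.0498
```

```bash
cat >> lp.py <<'E'
def look(n,name,P,h=80):
    p,d,m=shot(n,name);u=proj(n,P,m)[0].astype(int);y=max(u[1]-h,0);x=max(u[0]-h,0)
    cv2.imwrite(f'pics/{name}c.png',cv2.resize(p[y:u[1]+h,x:u[0]+h,::-1],(500,500),interpolation=2));print('crop origin',x,y,'scale',250/h);return cloud(n,d,m)
E
python3 -c "
from lp import *
go();look('side','s8',[.49,-.02,.08])"
```

```text
t 9.6 pos [ 0.4881 -0.02    0.1262] F [ 0.0079  0.3771 -2.9051] w 0.0498 tilt [-0.0046  0.0012 -1.    ]
tool y at 85.31 
crop origin 131 139 scale 3.125
```

View pics/s8c.png

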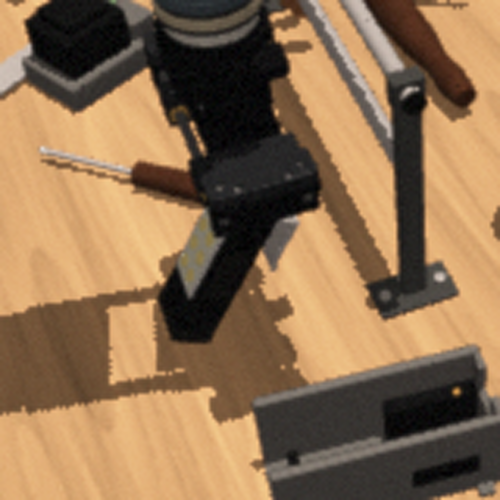

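Emit:
arm_command([
  [0,0,0,0,4],
  [0,0,0,0,4],
  [0,0,0,0,4],
], newtons=7)

```text
time: 10.02
position: [0.4899, -0.0204, 0.1285]
tool_rot: [0.041, 0.999, -0.0, 0.001]
ft_force: [-0.3, 0.2, -4.0]
grip_width: 0.0502
```

```bash
cat >> lp.py <<'E'
def tilt(name,x=.49,y=-.02,z0=.02,z1=.2,R=.14,n='side'):
    C=look(n,name,[x,y,.08]);im=cv2.imread(f'pics/{name}.png');Q=C.reshape(-1,3);b=im.reshape(-1,3).max(1)
    k=(np.abs(Q[:,0]-x)<R)&(np.abs(Q[:,1]-y)<.05)&(Q[:,2]>z0)&(Q[:,2]<z1)
    Q=Q[k]
    for z in np.arange(z0,z1,.012):
        s=Q[abs(Q[:,2]-z)<.006]
        if len(s)>5:print(round(z*1000),len(s),np.round(np.r_[np.percentile(s[:,0],[5,95]),np.percentile(s[:,1],[5,95])]*1000))
E
python3 -c "
from lp import *
go();tilt('s9')"
```

```text
t 10.03 pos [ 0.4899 -0.0204  0.1285] F [-0.3037  0.2299 -4.0092] w 0.0502 tilt [ 0.0013 -0.0004 -1.    ]
tool y at 85.31 
crop origin 131 139 scale 3.125
20 46 [437. 616. -61. -14.]
32 90 [438. 613. -60.  -2.]
44 103 [443. 614. -61.  -4.]
56 91 [446. 616. -60.  -4.]
68 103 [449. 616. -60. -10.]
80 121 [452. 614. -60.  -8.]
92 135 [457. 615. -61. -11.]
104 124 [460. 615. -61. -14.]
116 122 [463. 617. -61. -25.]
128 72 [469. 617. -61. -40.]
140 97 [479. 620. -61.  17.]
152 112 [602. 620. -61.  26.]
164 32 [601. 619. -61. -53.]
176 35 [601. 619. -62. -53.]
188 33 [601. 618. -61. -48.]
200 24 [601. 618. -62. -50.]
```

View pics/s9c.png

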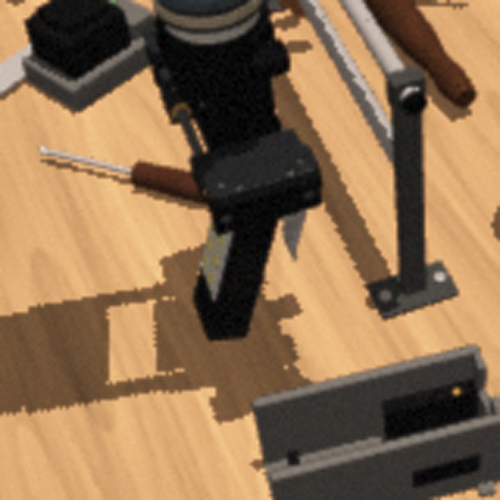

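Emit:
arm_command([
  [0,0,0,0,4],
  [0,0,0,0,4],
  [0,0,0,0,4],
], newtons=4.5)

```text
time: 10.45
position: [0.4895, -0.0203, 0.1278]
tool_rot: [0.041, 0.999, 0.0, -0.0]
ft_force: [0.8, 0.3, -3.7]
grip_width: 0.0501
```

```bash
python3 -c "
from lp import *
go();tilt('s10')"
```

```text
t 10.45 pos [ 0.4895 -0.0203  0.1278] F [ 0.7697  0.2591 -3.698 ] w 0.0501 tilt [-0.0001  0.     -1.    ]
tool y at 85.31 
crop origin 131 139 scale 3.125
20 42 [445. 615. -60.   1.]
32 89 [446. 615. -60.  -5.]
44 90 [449. 615. -61.  -5.]
56 90 [453. 617. -61.  -8.]
68 98 [454. 614. -61. -13.]
80 110 [457. 616. -61. -10.]
92 132 [460. 615. -60. -12.]
104 118 [464. 615. -61. -21.]
116 110 [467. 617. -61. -31.]
128 70 [472. 618. -61. -40.]
140 96 [479. 620. -61.  22.]
152 106 [602. 620. -61.  26.]
164 36 [601. 619. -62. -54.]
176 36 [601. 618. -62. -53.]
188 36 [601. 618. -61. -48.]
200 20 [601. 617. -61. -50.]
```

View pics/s10c.png

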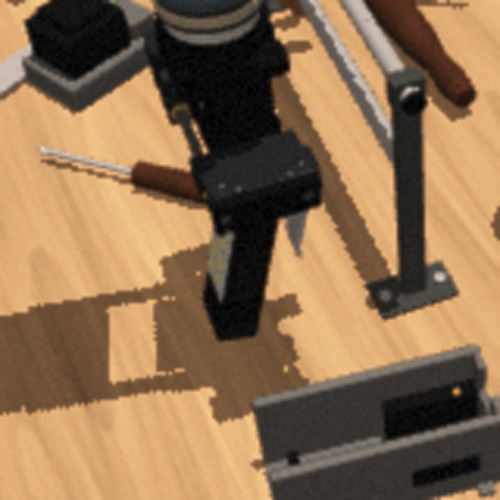

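Emit:
arm_command([
  [0,0,0.7,0,4],
  [0,0,1.1,0,4],
  [0.4,0,1.35,0,4],
  [1.0,0,1.45,0,4],
  [1.6,0,1.5,0,4],
])

```text
time: 11.12
position: [0.4747, -0.0193, 0.1136]
tool_rot: [0.041, 0.999, -0.0, 0.001]
ft_force: [-0.0, 0.2, 4.6]
grip_width: 0.0498
```

```bash
python3 -c "
from lp import *
go();tilt('s11')"
```

```text
t 11.12 pos [ 0.4747 -0.0193  0.1136] F [-0.0407  0.2061  4.6168] w 0.0498 tilt [ 0.0029 -0.0007 -1.    ]
tool y at 85.31 
crop origin 131 139 scale 3.125
20 41 [447. 615. -62. -13.]
32 82 [448. 615. -61. -11.]
44 75 [450. 616. -61. -28.]
56 87 [450. 615. -61. -32.]
68 87 [450. 616. -60. -12.]
80 100 [452. 616. -61. -23.]
92 107 [453. 615. -61. -25.]
104 85 [455. 618. -61. -32.]
116 67 [461. 617. -61. -42.]
128 48 [466. 619. -61. -51.]
140 69 [602. 620. -62.  20.]
152 104 [602. 620. -61.  26.]
164 32 [601. 619. -62. -53.]
176 35 [601. 618. -61. -53.]
188 47 [440. 618. -62.  15.]
200 45 [435. 618. -61.  15.]
```

View pics/s11c.png

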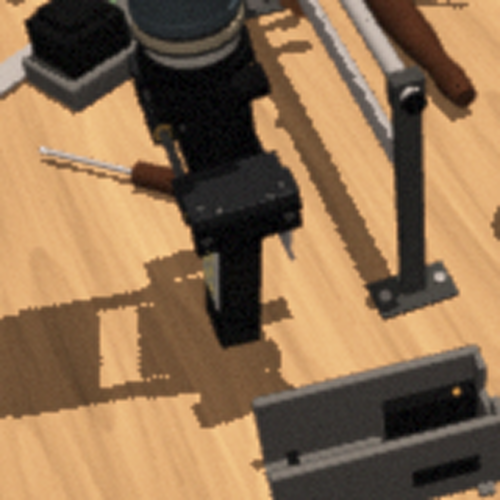

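Emit:
arm_command([
  [0.3,0,0,0,4],
  [0.6,0,0,0,4],
  [0.8,0,0,0,4],
  [0.8,0,0,0,4],
])

```text
time: 11.68
position: [0.465, -0.0183, 0.1125]
tool_rot: [0.041, 0.999, 0.0, -0.001]
ft_force: [-0.4, -0.2, -0.1]
grip_width: 0.05
```

```bash
python3 -c "
from lp import *
go();tilt('s12')"
```

```text
t 11.68 pos [ 0.465  -0.0183  0.1125] F [-0.4448 -0.2192 -0.0692] w 0.05 tilt [-0.0014  0.0002 -1.    ]
tool y at 85.32 
crop origin 131 139 scale 3.125
20 40 [446. 615. -61. -24.]
32 76 [446. 616. -61. -20.]
44 70 [448. 615. -61. -39.]
56 79 [445. 616. -61. -28.]
68 81 [446. 615. -61. -25.]
80 99 [446. 617. -61. -22.]
92 89 [448. 616. -61. -30.]
104 83 [448. 617. -61. -33.]
116 67 [451. 619. -62. -43.]
128 48 [455. 619. -61. -49.]
140 66 [601. 621. -61.  22.]
152 105 [602. 621. -61.  24.]
164 38 [601. 619. -61. -51.]
176 29 [601. 619. -61. -53.]
188 45 [431. 618. -61.  17.]
200 49 [427. 616. -61.  16.]
```

View pics/s12c.png

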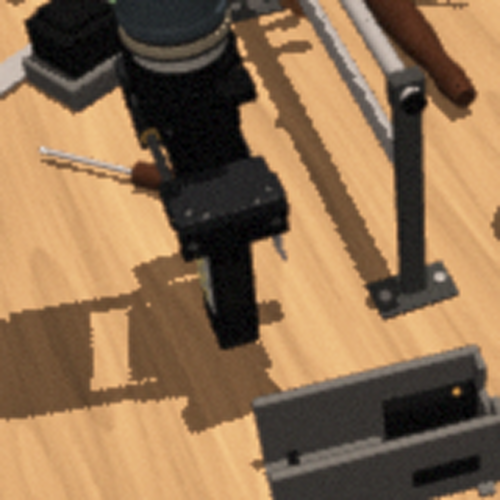

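Emit:
arm_command([
  [0,0,0,0,6],
  [0,0,0,0,8.7],
  [0,0,0,0,8.7],
  [0,0,0,0,8.7],
])

```text
time: 12.22
position: [0.4657, -0.0183, 0.1128]
tool_rot: [0.041, 0.999, 0.0, 0.0]
ft_force: [-0.6, -0.0, 0.2]
grip_width: 0.0813
```

Emit:
arm_command([
  [0,0,-2,0,8.7],
  [0,0,-5,0,8.7],
  [0,0,-8,0,8.7],
  [4,0,-10,0,4],
  [7,0,-10,0,0],
])

```text
time: 12.85
position: [0.3954, -0.0126, 0.2141]
tool_rot: [0.041, 0.999, -0.0, 0.001]
ft_force: [-0.0, -0.2, -0.3]
grip_width: 0.0743
```

```bash
python3 -c "
from lp import *
go();tilt('s13',x=.46);C=look('scene','c13',[.465,-.02,.1]);shot('wrist','w13')"
```

```text
t 12.85 pos [ 0.3954 -0.0126  0.2141] F [-0.0107 -0.2166 -0.329 ] w 0.0743 tilt [ 0.0028 -0.0009 -1.    ]
tool y at 85.33 
crop origin 120 143 scale 3.125
20 23 [444. 471. -44. -32.]
32 44 [443. 475. -44. -38.]
44 42 [443. 473. -43. -38.]
56 50 [441. 473. -45. -27.]
68 53 [442. 474. -45. -34.]
80 62 [441. 506. -44. -22.]
92 63 [440. 500. -44. -21.]
104 79 [441. 501. -44. -13.]
116 73 [441. 501. -44. -23.]
128 169 [442. 502. -43.  -8.]
140 215 [444. 475. -42.   3.]
152 28 [451. 466. -25. -11.]
crop origin 274 134 scale 3.125
```

View pics/s13c.png

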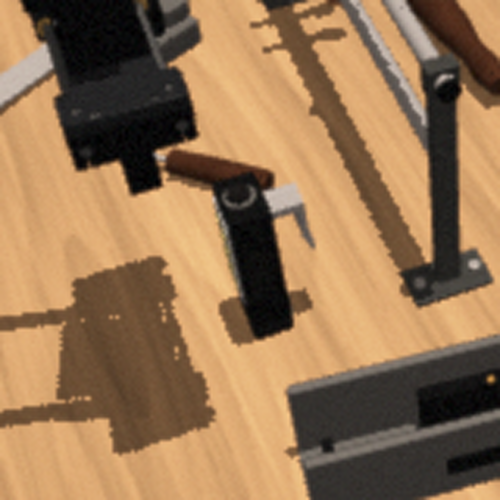

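View pics/c13c.png

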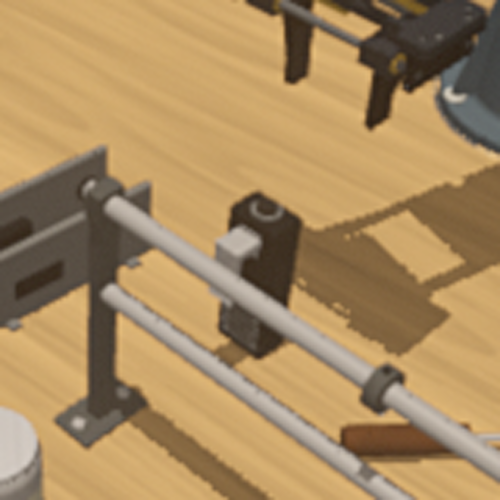

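View pics/w13.png

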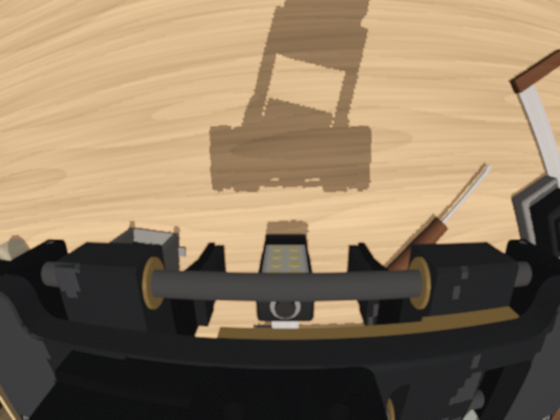

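```bash
python3 -c "
from lp import *
print(plane('side',[[120+238/3.125,143+193/3.125]],.146),plane('scene',[[274+266/3.125,134+209/3.125]],.146),plane('wrist',[[286,308]],.146))
for n,f in(('side','s13'),('scene','c13')):
  C=cloud(n,np.load(f'pics/{f}.npy')).reshape(-1,3)
  k=(abs(C[:,0]-.46)<.05)&(abs(C[:,1]+.02)<.05)&(C[:,2]>.137)&(C[:,2]<.146);Q=(C[k,:2]*1000).astype(np.float32);print(cv2.minAreaRect(Q))
  k=(abs(C[:,0]-.46)<.05)&(abs(C[:,1]+.02)<.05)&(C[:,2]>.1455);Q=(C[k,:2]*1000).astype(np.float32);print(len(Q),Q.min(0),Q.max(0))
go([.459,-.0185,.18],[.459,-.0185,.155])
"
```

```text
[[ 0.4592 -0.0191  0.146 ]] [[ 0.4618 -0.0134  0.146 ]] [[ 0.464  -0.0179  0.146 ]]
((460.2021789550781, -18.460712432861328), (50.1983642578125, 33.78807830810547), 83.44661712646484)
1527 [410.0155 -69.7531] [466.7383  29.9393]
((459.06475830078125, -14.96856689453125), (51.037166595458984, 36.07933044433594), 85.5780029296875)
2733 [410.0008 -69.8917] [470.2007  29.985 ]
t 13.0 pos [ 0.3947 -0.0123  0.2131] F [ 0.168  -0.1504  0.3531] w 0.0629 tilt [-0.0001  0.0001 -1.    ]
[0.459, -0.0185, 0.18] -> [-6.46 -0.09  3.31]
[0.459, -0.0185, 0.155] -> [-6.46 -0.1   5.81]
tool y at 85.3
```

Emit:
arm_command([
  [-3,-0.1,0,0,0],
  [-6.5,-0.1,0.5,0,0],
  [-6.5,-0.1,1,0,0],
  [-6.5,-0.1,1,0,0],
  [-6.5,-0.1,2.5,0,0],
])

```text
time: 13.62
position: [0.4605, -0.0189, 0.1881]
tool_rot: [0.041, 0.999, -0.0, 0.001]
ft_force: [0.1, 0.1, -0.2]
grip_width: 0.0133
```

Emit:
arm_command([
  [0,0,1.5,0,0],
  [0,0,3.2,0,0],
  [0,0,3.2,0,0],
])

```text
time: 14.0
position: [0.4588, -0.0185, 0.155]
tool_rot: [0.041, 0.999, 0.0, -0.002]
ft_force: [0.1, -0.7, 0.8]
grip_width: 0.0009
```

```bash
python3 -c "
from lp import *
go([.46,-.018,.15]);tilt('s14',x=.46);C=look('scene','c14',[.465,-.02,.1])"
```

```text
t 14.0 pos [ 0.4588 -0.0185  0.155 ] F [ 0.1292 -0.7069  0.8137] w 0.0009 tilt [-0.0036  0.0011 -1.    ]
[0.46, -0.018, 0.15] -> [-0.12  0.06  0.5 ]
tool y at 85.31 
crop origin 120 143 scale 3.125
20 24 [444. 474. -44. -32.]
32 46 [444. 476. -44. -35.]
44 43 [444. 474. -44. -38.]
56 48 [441. 475. -45. -32.]
68 54 [441. 474. -44. -28.]
80 66 [441. 505. -44. -15.]
92 68 [442. 502. -45. -24.]
104 70 [442. 501. -45. -18.]
116 82 [441. 500. -44. -15.]
128 163 [443. 503. -43. -10.]
140 131 [445. 474. -43. -21.]
crop origin 274 134 scale 3.125
```

View pics/s14c.png

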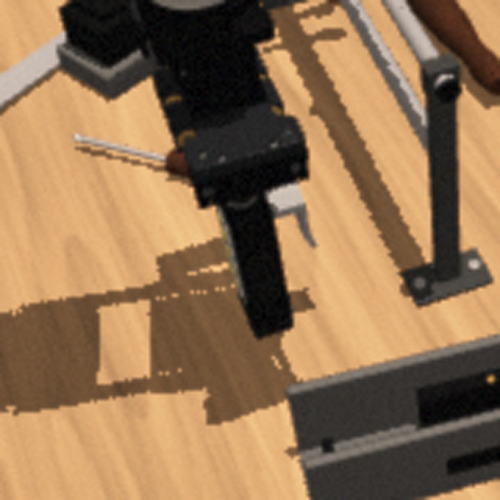

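View pics/c14c.png

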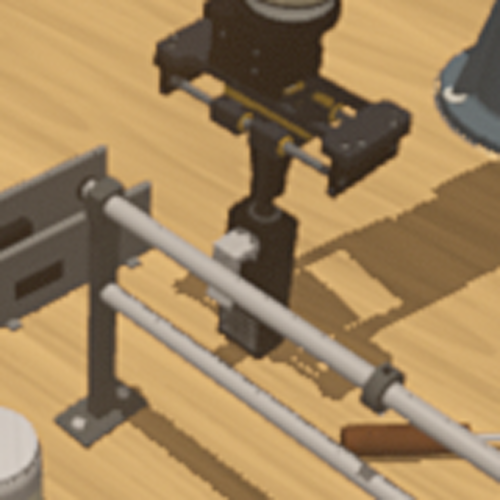

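Centred above the switch. Press down in small steps.

Emit:
arm_command([
  [-0.1,0,0.5,0,0],
  [-0.1,0,0.8,0,0],
  [-0.1,0,1.0,0,0],
  [-0.1,0,1.0,0,0],
])

```text
time: 14.6
position: [0.4613, -0.019, 0.1458]
tool_rot: [0.041, 0.999, 0.0, -0.0]
ft_force: [-0.2, 0.3, 1.1]
grip_width: 0.0008
```

Emit:
arm_command([
  [0,0,0.2,0,0],
  [0,0,0.35,0,0],
  [0,0,0.4,0,0],
  [0,0,0.4,0,0],
])

```text
time: 15.1
position: [0.4619, -0.0191, 0.1424]
tool_rot: [0.041, 0.999, -0.0, 0.0]
ft_force: [-1.6, 0.8, 6.7]
grip_width: 0.0003
```

Emit:
arm_command([
  [0,0,0.05,0,0],
  [0,0,0.05,0,0],
])

```text
time: 15.35
position: [0.4622, -0.0191, 0.1424]
tool_rot: [0.041, 0.999, -0.0, 0.001]
ft_force: [-1.2, 0.7, 10.9]
grip_width: 0.0006
```

Emit:
arm_command([
  [0,0,-0.6,0,0],
  [0,0,-3,0,0],
  [1,0,-7,0,4],
  [4,0,-8,0,8.7],
  [4,0,-8,0,8.7],
])

```text
time: 15.98
position: [0.4201, -0.0153, 0.2219]
tool_rot: [0.041, 0.999, 0.0, 0.0]
ft_force: [0.1, -0.5, 0.4]
grip_width: 0.0224
```

Emit:
arm_command([
  [0,0,0,0,8.7],
  [0,0,0,0,8.7],
  [0,0,0,0,8.7],
])

```text
time: 16.35
position: [0.4221, -0.0158, 0.2209]
tool_rot: [0.041, 0.999, 0.0, -0.0]
ft_force: [0.3, 0.3, -0.3]
grip_width: 0.0525
```

```bash
python3 -c "
from lp import *
go([.46,-.018,.15]);tilt('s15',x=.46);look('scene','c15',[.465,-.02,.1]);
for n,f in(('side','s15'),('scene','c15')):
  C=cloud(n,np.load(f'pics/{f}.npy')).reshape(-1,3)
  k=(abs(C[:,0]-.46)<.05)&(abs(C[:,1]+.02)<.05)&(C[:,2]>.137)&(C[:,2]<.146);Q=(C[k,:2]*1000).astype(np.float32);print(cv2.minAreaRect(Q))
"
```

```text
t 16.35 pos [ 0.4221 -0.0158  0.2209] F [ 0.2744  0.3275 -0.2501] w 0.0525 tilt [-0.0007  0.0003 -1.    ]
[0.46, -0.018, 0.15] -> [-3.8   0.09  7.08]
tool y at 85.31 
crop origin 120 143 scale 3.125
20 29 [444. 472. -44. -33.]
32 42 [444. 476. -44. -37.]
44 47 [444. 474. -44. -39.]
56 47 [442. 475. -45. -26.]
68 55 [442. 473. -44. -23.]
80 66 [442. 506. -44. -24.]
92 67 [442. 503. -44. -14.]
104 73 [442. 502. -44. -20.]
116 84 [442. 503. -43. -16.]
128 160 [444. 503. -43.  -9.]
140 213 [446. 476. -42.   3.]
152 28 [453. 467. -26. -12.]
crop origin 274 134 scale 3.125
((461.67559814453125, -18.52406883239746), (49.86994552612305, 33.747718811035156), 84.85243225097656)
((462.61944580078125, -15.819135665893555), (51.39323806762695, 35.48629379272461), 81.29074096679688)
```

View pics/s15c.png

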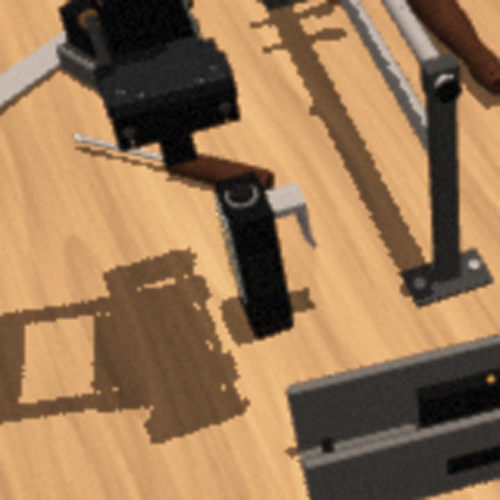

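View pics/c15c.png

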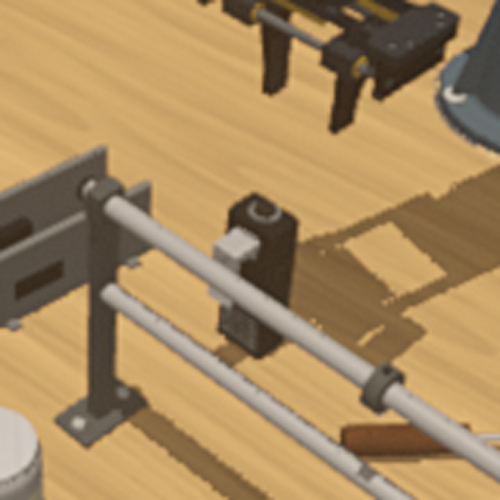

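Emit:
arm_command([
  [-3.6,-0.1,0,0,8.7],
  [-3.6,0,0,0,8.7],
  [-3.6,0,4,0,8.7],
  [-3.6,0,8,0,8.7],
  [-3.6,0,11,0,8.7],
])

```text
time: 17.08
position: [0.4563, -0.0183, 0.1099]
tool_rot: [0.041, 0.999, 0.0, -0.001]
ft_force: [0.6, 0.4, -0.3]
grip_width: 0.087
```

```bash
python3 -c "
from lp import *
go([.458,-.0175,.091]);look('side','s16',[.46,-.02,.1]);shot('wrist','w16')
"
```

```text
t 17.07 pos [ 0.4563 -0.0183  0.1099] F [ 0.6203  0.3774 -0.3333] w 0.087 tilt [-0.0021  0.0006 -1.    ]
[0.458, -0.0175, 0.091] -> [-0.17  0.09  1.89]
tool y at 85.32 
crop origin 119 138 scale 3.125
```

View pics/w16.png

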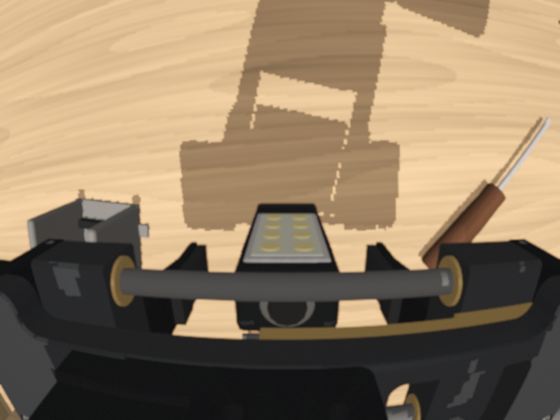

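View pics/s16c.png

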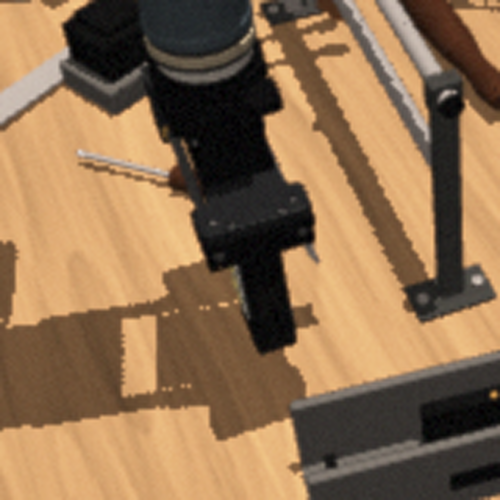

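Emit:
arm_command([
  [-0.1,0,1,0,8.7],
  [-0.1,0,1.8,0,8.7],
  [-0.1,0,1.8,0,6],
  [-0.1,0,1.8,0,4],
  [-0.1,0,1.8,0,4],
], newtons=20)

```text
time: 17.8
position: [0.4588, -0.0188, 0.0938]
tool_rot: [0.041, 0.999, -0.0, 0.0]
ft_force: [0.2, 0.4, 0.4]
grip_width: 0.0645
```

Emit:
arm_command([
  [0,0,0,0,4],
  [0,0,0,0,4],
  [0,0,-1,0,4],
  [0,0,-3,0,4],
  [0,0,-6,0,4],
], newtons=25)

```text
time: 18.42
position: [0.4572, -0.0184, 0.1534]
tool_rot: [0.041, 0.999, 0.0, -0.002]
ft_force: [1.1, 0.8, -4.6]
grip_width: 0.0501
```

```bash
python3 -c "
from lp import *
go([.51,.06,.27]);tilt('s17',x=.46,z0=.05,z1=.24);look('scene','c17',[.465,-.02,.1])
C=cloud('scene',np.load('pics/c17.npy')).reshape(-1,3);k=(abs(C[:,0]-.645)<.07)&(C[:,1]>.22)&(C[:,1]<.37)
for y in np.arange(.22,.37,.01):
  q=C[k&(abs(C[:,1]-y)<.005)];print(round(y,3),np.round([q[:,2].max(),*np.percentile(q[q[:,2]>.2][:,0],[2,98])],3))
"
```

```text
t 18.43 pos [ 0.4572 -0.0184  0.1534] F [ 1.0598  0.7576 -4.5762] w 0.0501 tilt [-0.0035  0.001  -1.    ]
[0.51, 0.06, 0.27] -> [ -4.58   8.26 -11.67]
tool y at 85.31 
crop origin 120 143 scale 3.125
62 18 [442. 472. -44. -29.]
74 53 [443. 473. -44. -16.]
86 56 [442. 475. -45. -29.]
98 47 [443. 472. -44. -36.]
110 51 [441. 473. -45. -37.]
122 66 [440. 473. -45. -16.]
134 58 [440. 473. -45. -34.]
146 59 [440. 502. -45. -31.]
158 44 [442. 473. -52. -38.]
170 24 [444. 464. -53. -50.]
218 7 [598. 599. -61. -52.]
230 26 [418. 599. -62.  16.]
crop origin 274 134 scale 3.125
0.22 [0.237 0.628 0.641]
0.23 [0.239 0.628 0.641]
0.24 [0.237 0.629 0.642]
0.25 [0.237 0.629 0.643]
0.26 [0.237 0.631 0.643]
0.27 [0.236 0.632 0.644]
0.28 [0.236 0.633 0.645]
0.29 [0.25  0.633 0.667]
0.3 [0.254 0.611 0.668]
0.31 [0.252 0.61  0.647]
0.32 [0.237 0.635 0.648]
0.33 [0.238 0.636 0.649]
0.34 [0.254 0.615 0.672]
0.35 [0.253 0.614 0.669]
0.36 [0.238 0.638 0.651]
```

View pics/s17c.png

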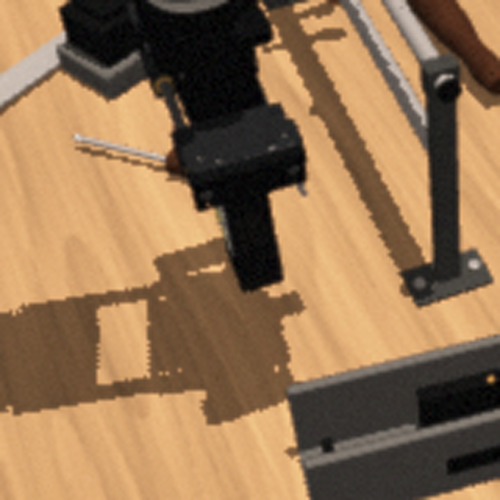

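Emit:
arm_command([
  [0,0,-5,0,4],
  [-1,2,-10,0,4],
  [-3,5.5,-11.8,0,4],
  [-4.5,9.8,-11.8,0,4],
  [-4.5,9.8,-11.8,0,4],
])

```text
time: 19.15
position: [0.5116, 0.0776, 0.2702]
tool_rot: [0.039, 0.999, 0.0, -0.0]
ft_force: [-0.6, -1.1, -3.7]
grip_width: 0.05
```

```bash
python3 -c "
from lp import *
go([.5895,.0755,.27],yawy=85.4);look('side','s18',[.56,.07,.25]);look('scene','c18',[.56,.07,.22])
"
```

```text
t 19.15 pos [0.5116 0.0776 0.2702] F [-0.5841 -1.0921 -3.6526] w 0.05 tilt [-0.0009  0.001  -1.    ]
[0.5895, 0.0755, 0.27] -> [-7.79  0.39  0.02]
tool y at 85.53 spin 0.0022
crop origin 137 55 scale 3.125
crop origin 285 133 scale 3.125
```

View pics/s18c.png

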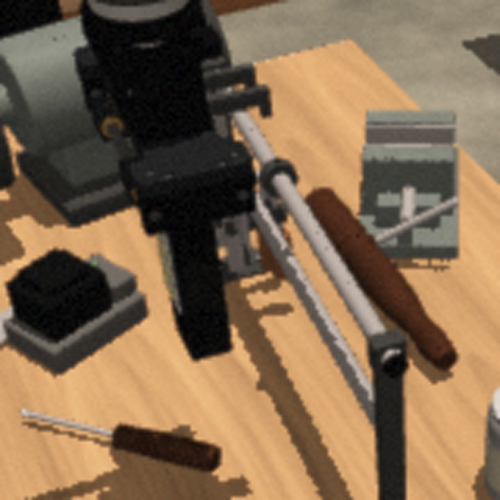

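View pics/c18c.png

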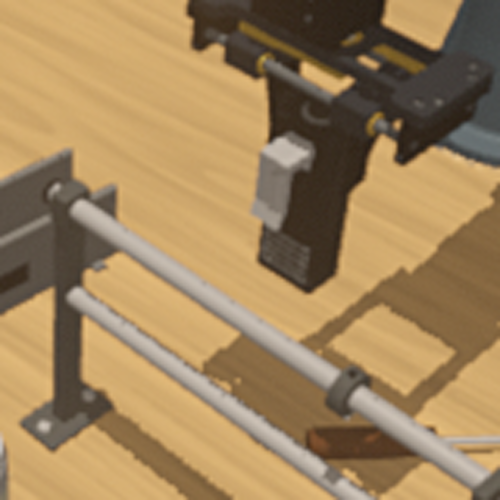

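```bash
python3 -c "
from lp import *
o=robot.get_obs()['position'];ex=np.array([.9968,-.08]);ey=np.array([.08,.9968])
for n,f in(('scene','c18'),('side','s18')):
  C=cloud(n,np.load(f'pics/{f}.npy')).reshape(-1,3);im=cv2.imread(f'pics/{f}.png').reshape(-1,3)
  a=(C[:,:2]-o[:2])@ex;t=(C[:,:2]-o[:2])@ey;h=C[:,2]-o[2]
  print(n)
  for z in np.arange(-96,54,6):
    k=(abs(h*1000-z)<3)&(abs(t)<.034)&(abs(a)<.08)
    if k.sum()>3:
      print(z,k.sum(),np.round(np.r_[np.percentile(a[k],[3,50,97]),np.percentile(t[k],[3,97])]*1000,1))
"
```

```text
scene
-90 23 [ -4.7  16.3  18.9 -20.6  27. ]
-84 46 [-12.4  17.8  20.  -15.5  27.8]
-78 55 [ -6.7  17.5  21.  -18.6  28.3]
-72 52 [ -8.9  18.2  20.6 -18.5  27.4]
-66 47 [ -7.4  18.   20.6 -18.1  28.1]
-60 56 [ -8.3  18.7  21.6 -17.1  27.6]
-54 54 [ -7.1  18.1  20.5 -17.9  27.8]
-48 47 [ -9.8  18.1  20.8 -12.5  27.9]
-42 42 [-2.9 17.9 19.6 -2.9 28.2]
-36 41 [-3.8 17.2 20.7 -1.6 29.3]
-30 41 [-6.2 16.8 19.9 -0.  29.2]
-24 40 [-9.  17.8 20.8  1.8 29.1]
-18 55 [-8.6 18.1 49.9 -2.7 29.3]
-12 76 [-2.1 19.9 49.7 -8.1 28.6]
-6 58 [ 2.9 19.8 47.4 -5.1 28.3]
0 59 [ 8.7 20.  47.6 -8.  28.7]
6 62 [ 7.9 19.3 46.8 -5.7 31.8]
12 62 [  7.4  20.   47.2 -29.7  30.7]
18 61 [  7.   19.4  47.5 -29.2  30.9]
24 64 [  6.7  21.   47.1 -31.5  31.3]
30 86 [  8.   20.8  47.5 -29.9  30.3]
36 152 [  9.   26.7  46.3 -24.2  27.2]
42 71 [  7.2  18.   21.7 -31.8  31.4]
48 174 [ -6.   10.7  20.3 -28.2  27.3]
side
-90 16 [-12.5   2.   18.4 -22.3   9.7]
-84 33 [-12.8   0.8  18.8 -23.6   8.8]
-78 29 [-12.6  -2.9  19.7 -23.1  17. ]
-72 38 [-12.8   2.8  21.1 -23.3   9.5]
-66 36 [-12.5  -1.3  18.3 -22.9  10.6]
-60 30 [-12.4   2.8  19.2 -23.5  18.5]
-54 33 [-12.4   2.9  19.9 -23.3 -15.1]
-48 33 [-12.4   4.   21.4 -23.4 -16.6]
-42 31 [-14.3  -0.7  19.1 -24.6 -14.4]
-36 36 [-15.7   0.1  20.1 -23.5  10.2]
-30 40 [-15.6  -2.2  18.1 -23.9  14.5]
-24 39 [-14.8   1.6  18.7 -23.8   3.9]
-18 39 [-15.4   0.   20.2 -24.1   6.1]
-12 41 [-15.7   4.1  49.9 -25.    8.7]
-6 47 [-14.8   2.5  46.5 -24.9   7.5]
0 28 [-15.8  16.   47.2 -23.3  11.3]
6 57 [-15.6   5.9  47.7 -32.1   7.4]
12 43 [-14.4   0.4  44.  -32.4   1.6]
18 48 [-13.5   2.5  47.  -32.   -7.4]
24 32 [-13.    3.   20.5 -31.9 -17.9]
30 27 [ -9.8  -0.1  16.8 -33.6 -22.3]
36 11 [ -8.6   3.5  11.4 -33.9 -30.9]
```

Emit:
arm_command([
  [-2,0.1,0,0,4],
  [-4,0.2,0,0,4],
  [-6,0.3,0,0,4],
  [-7.6,0.4,0,0,4],
  [-7.8,0.4,0,0,4],
])

```text
time: 19.88
position: [0.5894, 0.0714, 0.27]
tool_rot: [0.042, 0.999, -0.0, -0.001]
ft_force: [-0.2, -0.7, -4.3]
grip_width: 0.0499
```

Emit:
arm_command([
  [0,0,0,0,4],
  [0,0,0,0,4],
])

```text
time: 20.12
position: [0.5884, 0.0726, 0.2711]
tool_rot: [0.041, 0.999, -0.0, -0.001]
ft_force: [-0.2, -0.4, -3.9]
grip_width: 0.0497
```

```bash
cat >> lp.py <<'E'
def rel(n,f):
    o=robot.get_obs()['position'];ex=np.array([.9968,-.08]);ey=np.array([.08,.9968])
    C=cloud(n,np.load(f'pics/{f}.npy')).reshape(-1,3)
    a=(C[:,:2]-o[:2])@ex;t=(C[:,:2]-o[:2])@ey
    for z in np.arange(212,262,4):
        k=(abs(C[:,2]*1000-z)<2)&(abs(t)<.012)&(abs(a)<.08)
        k2=(abs(C[:,2]*1000-z)<2)&(abs(t)<.09)&(abs(t)>.045)&(a<.06)&(a>.0)
        f=lambda v:np.round(np.percentile(v,[3,50,97])*1000,1) if len(v)>3 else None
        print(z,'lamp',f(a[k]),'rail beside',f(a[k2]))
E
python3 -c "
from lp import *
go([.5896,.0755,.27],yawy=85.4);look('side','s19',[.6,.07,.25]);look('scene','c19',[.6,.07,.22],60);rel('scene','c19');rel('side','s19')
"
```

```text
t 20.12 pos [0.5884 0.0726 0.2711] F [-0.247  -0.4334 -3.8571] w 0.0497 tilt [-0.0015  0.     -1.    ]
[0.5896, 0.0755, 0.27] -> [-0.1   0.3   0.11]
tool y at 85.29 spin -0.0019
crop origin 152 50 scale 3.125
crop origin 294 163 scale 4.166666666666667
212 lamp None rail beside None
216 lamp None rail beside None
220 lamp None rail beside None
224 lamp [16.5 38.1 38.9] rail beside [37.  38.3 39.3]
228 lamp [16.3 36.9 39.4] rail beside [35.3 37.8 40.3]
232 lamp [16.7 34.2 39.3] rail beside [25.4 35.1 39. ]
236 lamp [17.3 29.1 35.3] rail beside [27.4 32.5 37.7]
240 lamp [16.9 18.8 19.3] rail beside None
244 lamp [16.3 17.6 20.1] rail beside None
248 lamp [15.2 18.3 20.1] rail beside None
252 lamp [17.2 18.1 48.1] rail beside None
256 lamp [16.8 46.3 49.1] rail beside None
260 lamp [16.5 46.2 50.4] rail beside None
212 lamp [-14.7 -14.4 -14.1] rail beside None
216 lamp None rail beside None
220 lamp None rail beside None
224 lamp None rail beside None
228 lamp [-16.5 -16.   25.9] rail beside [24.2 25.1 34.4]
232 lamp [25.4 32.8 37.7] rail beside [24.6 29.1 37.8]
236 lamp [-17.9  27.2  35. ] rail beside [28.6 31.  35.5]
240 lamp [-17.9 -17.3 -15.9] rail beside None
244 lamp [-18.  -16.8 -15.7] rail beside None
248 lamp None rail beside None
252 lamp [-17.8 -17.1 -16. ] rail beside None
256 lamp [-17.8  13.7  47.9] rail beside None
260 lamp [-17.6 -16.8  34. ] rail beside None
```

View pics/s19c.png

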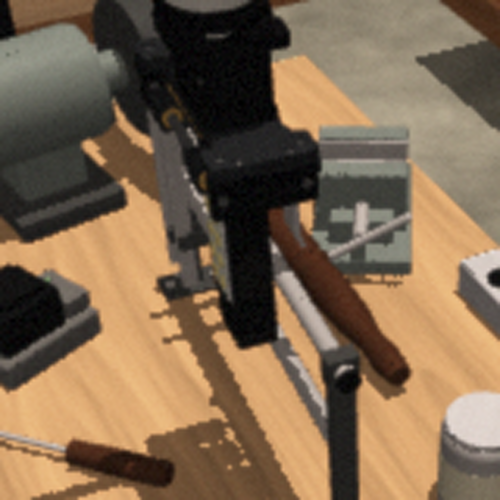

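View pics/c19c.png

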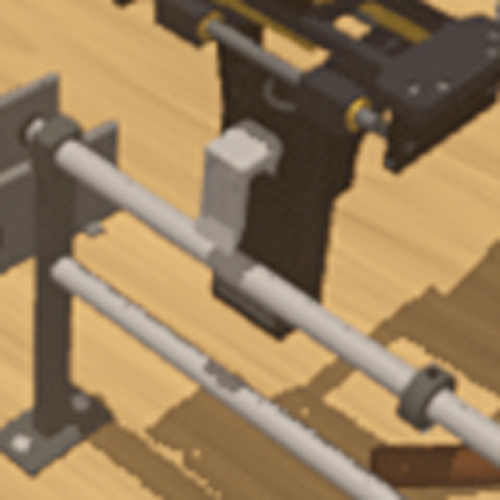

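Emit:
arm_command([
  [-0.05,0,1,0,4],
  [-0.05,0,2,0,4],
  [-0.05,0,3,0,4],
  [-0.05,0,3.5,0,4],
])

```text
time: 20.72
position: [0.5894, 0.0729, 0.235]
tool_rot: [0.041, 0.999, 0.0, -0.001]
ft_force: [-0.5, 0.1, -4.3]
grip_width: 0.0496
```

```bash
python3 -c "
from lp import *
go([.5896,.0755,.27],yawy=85.4);look('scene','c20',[.6,.07,.22],60);rel('scene','c20')
"
```

```text
t 20.73 pos [0.5894 0.0729 0.235 ] F [-0.4843  0.1021 -4.2835] w 0.0496 tilt [-0.0021  0.0001 -1.    ]
[0.5896, 0.0755, 0.27] -> [ 0.    0.26 -3.5 ]
tool y at 85.32 spin -0.0014
crop origin 294 163 scale 4.166666666666667
212 lamp None rail beside None
216 lamp None rail beside None
220 lamp [46.  48.6 49.5] rail beside None
224 lamp [36.6 47.2 49.9] rail beside [35.7 37.4 38.5]
228 lamp [17.2 45.  48.4] rail beside [34.9 37.9 39.8]
232 lamp [18.3 43.  47.3] rail beside [24.8 35.4 39.2]
236 lamp [17.3 30.1 45.8] rail beside [27.1 32.  37.2]
240 lamp [17.5 45.  46.9] rail beside None
244 lamp [18.3 45.1 47.2] rail beside None
248 lamp [17.3 45.6 47. ] rail beside None
252 lamp [19.6 46.  47.1] rail beside None
256 lamp [17.9 45.  48.5] rail beside None
260 lamp [44.7 45.8 47.2] rail beside None
```

View pics/c20c.png

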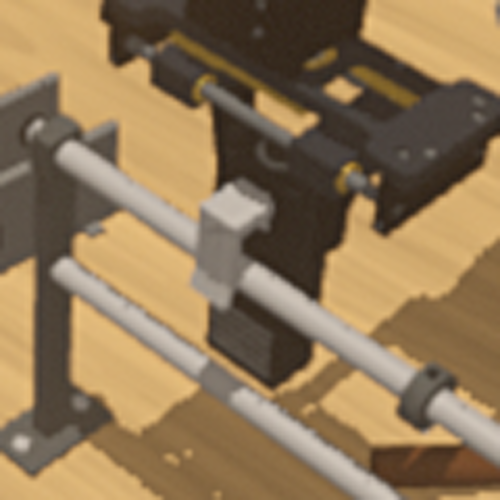

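Tongue is behind the tube, no contact force. Continue down.

Emit:
arm_command([
  [0,0,1,0,4],
  [0,0,1.9,0,4],
  [0,0,2.3,0,4],
  [0,0,2.4,0,4],
])

```text
time: 21.28
position: [0.5898, 0.0728, 0.212]
tool_rot: [0.041, 0.999, -0.0, -0.0]
ft_force: [-0.3, 0.7, -4.1]
grip_width: 0.0498
```

Emit:
arm_command([
  [0,0,0.15,0,4],
  [0,0,0.25,0,4],
  [0,0,0.25,0,4],
])

```text
time: 21.65
position: [0.59, 0.0728, 0.21]
tool_rot: [0.041, 0.999, -0.0, 0.0]
ft_force: [-0.3, -0.8, -3.6]
grip_width: 0.0502
```

Emit:
arm_command([
  [0,0,0.1,0,4],
  [0,0,0.2,0,4],
  [0,0,0.2,0,4],
])

```text
time: 22.02
position: [0.5901, 0.0728, 0.2085]
tool_rot: [0.041, 0.999, -0.0, 0.0]
ft_force: [-1.3, 1.3, -0.2]
grip_width: 0.0502
```

Emit:
arm_command([
  [0,0.8,0,0,4],
  [0,2,0,0,4],
  [0,3.4,0,0,4],
  [0,4.8,0,0,4],
  [0,6.2,0,0,4],
])

```text
time: 22.65
position: [0.5956, 0.1355, 0.2084]
tool_rot: [0.041, 0.999, -0.0, 0.001]
ft_force: [-1.4, -4.9, 3.4]
grip_width: 0.0499
```

```bash
python3 -c "
from lp import *
go(yawy=85.4);look('side','s21',[.6,.13,.25]);look('scene','c21',[.6,.14,.22],60)
"
```

```text
t 22.65 pos [0.5956 0.1355 0.2084] F [-1.4009 -4.8596  3.4331] w 0.0499 tilt [ 0.0013 -0.0007 -1.    ]
tool y at 85.34 spin -0.0010
crop origin 143 38 scale 3.125
crop origin 322 179 scale 4.166666666666667
```

View pics/c21c.png

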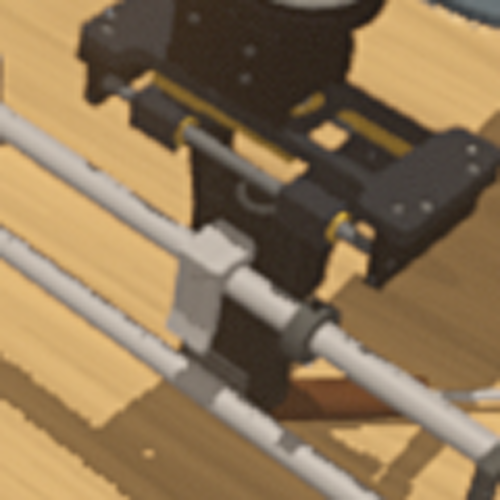

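View pics/s21c.png

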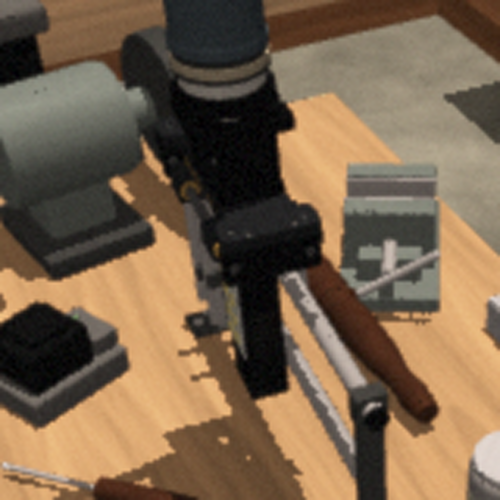

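Emit:
arm_command([
  [0,0.4,-0.05,0,4],
  [0,0.8,-0.05,0,4],
  [0,1.2,-0.05,0,4],
  [0,1.5,-0.05,0,4],
])

```text
time: 23.25
position: [0.5963, 0.1493, 0.2084]
tool_rot: [0.041, 0.999, -0.0, -0.0]
ft_force: [-0.1, -3.4, 5.2]
grip_width: 0.05
```

Emit:
arm_command([
  [0,0.15,0,0,4],
  [0,0.3,0,0,4],
  [0,0.3,0,0,4],
])

```text
time: 23.62
position: [0.5965, 0.1526, 0.2084]
tool_rot: [0.041, 0.999, 0.0, 0.0]
ft_force: [0.4, -4.0, 4.3]
grip_width: 0.0498
```

```bash
python3 -c "
from lp import *
go(yawy=85.4);look('scene','c22',[.6,.16,.22],50)
"
```

```text
t 23.62 pos [0.5965 0.1526 0.2084] F [ 0.4026 -3.957   4.2851] w 0.0498 tilt [ 0.0001  0.0002 -1.    ]
tool y at 85.32 spin -0.0015
crop origin 340 194 scale 5.0
```

View pics/c22c.png

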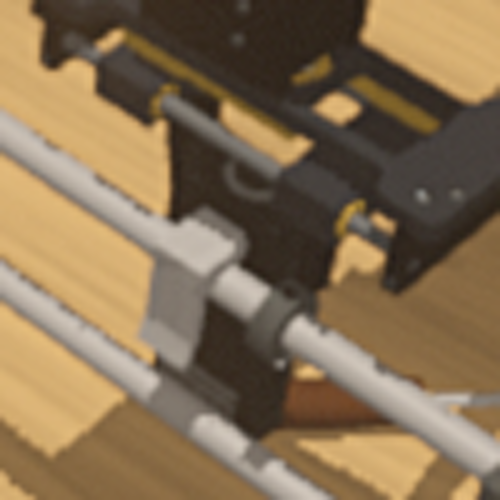

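Emit:
arm_command([
  [0,0,-0.07,0,4],
  [0,0.15,-0.07,0,4],
  [0,0.3,-0.07,0,4],
  [0,0.3,-0.07,0,4],
])

```text
time: 24.18
position: [0.5962, 0.156, 0.2085]
tool_rot: [0.041, 0.999, 0.0, -0.001]
ft_force: [-0.3, -1.5, -1.0]
grip_width: 0.0498
```

Emit:
arm_command([
  [0,0.1,0,0,4],
  [0,0.2,0,0,4],
  [0,0.2,0,0,4],
])

```text
time: 24.55
position: [0.5964, 0.158, 0.2086]
tool_rot: [0.041, 0.999, 0.0, -0.001]
ft_force: [-0.1, -0.2, -2.5]
grip_width: 0.0501
```

Emit:
arm_command([
  [0,0.1,0,0,4],
  [0,0.2,0,0,4],
  [0,0.2,0,0,4],
])

```text
time: 24.92
position: [0.5967, 0.1598, 0.2087]
tool_rot: [0.041, 0.999, 0.0, -0.0]
ft_force: [-0.0, -0.2, -5.2]
grip_width: 0.0498
```

```bash
python3 -c "
from lp import *
go(yawy=85.4);look('scene','c23',[.6,.17,.22],40)
"
```

```text
t 24.93 pos [0.5967 0.1598 0.2087] F [-0.0167 -0.1621 -5.1888] w 0.0498 tilt [-0.0009  0.0004 -1.    ]
tool y at 85.32 spin -0.0014
crop origin 354 206 scale 6.25
```

View pics/c23c.png

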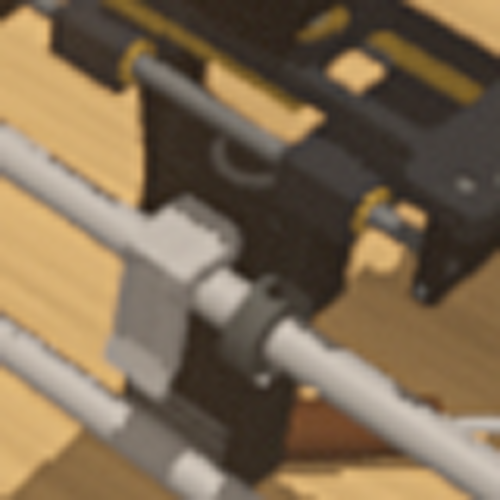

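Emit:
arm_command([
  [0,0.05,0.04,0,4],
  [0,0.15,0.04,0,4],
  [0,0.15,0.04,0,4],
])

```text
time: 25.35
position: [0.5972, 0.1612, 0.2086]
tool_rot: [0.041, 0.999, 0.0, 0.0]
ft_force: [-0.7, 0.2, -3.5]
grip_width: 0.0499
```

Emit:
arm_command([
  [0,0.1,0,0,4],
  [0,0.15,0,0,4],
  [0,0.15,0,0,4],
])

```text
time: 25.72
position: [0.5972, 0.1617, 0.2086]
tool_rot: [0.041, 0.999, -0.001, -0.0]
ft_force: [0.1, -3.2, -2.7]
grip_width: 0.0502
```

Emit:
arm_command([
  [0,0.05,0.03,0,4],
  [0,0.1,0.03,0,4],
  [0,0.1,0.03,0,4],
])

```text
time: 26.1
position: [0.5972, 0.1617, 0.2086]
tool_rot: [0.041, 0.999, -0.002, -0.0]
ft_force: [-1.0, -6.8, -1.3]
grip_width: 0.0499
```

Emit:
arm_command([
  [0,-0.1,0.04,0,4],
  [0,-0.1,0.05,0,4],
  [0,-0.1,0.05,0,6],
  [0,-0.1,0.05,0,8.7],
  [0,-0.1,0.05,0,8.7],
])

```text
time: 26.72
position: [0.5978, 0.1632, 0.2082]
tool_rot: [0.041, 0.999, 0.001, 0.001]
ft_force: [-1.1, -0.7, 0.7]
grip_width: 0.072
```

Emit:
arm_command([
  [0,0,0,0,8.7],
  [0,0,0,0,8.7],
  [0,0,-2,0,8.7],
  [0,0,-5,0,8.7],
  [0,0,-9,0,8.7],
])

```text
time: 27.35
position: [0.5966, 0.1625, 0.2977]
tool_rot: [0.041, 0.999, -0.0, -0.001]
ft_force: [0.4, -0.0, -0.2]
grip_width: 0.0868
```

Emit:
arm_command([
  [5,0,-3,0,8.7],
  [10,0,-3,0,8.7],
  [14,0,-3,0,8.7],
  [14,0,-3,0,8.7],
])

```text
time: 27.85
position: [0.4546, 0.1743, 0.3282]
tool_rot: [0.04, 0.999, 0.0, -0.001]
ft_force: [1.4, -0.2, -0.1]
grip_width: 0.087
```

```bash
python3 -c "
from lp import *
go();look('side','s24',[.6,.17,.22],70);look('scene','c24',[.6,.17,.2],50);shot('wrist','w24')
"
```

```text
t 27.85 pos [0.4546 0.1743 0.3282] F [ 1.3533 -0.1843 -0.12  ] w 0.087 tilt [-0.0013  0.0001 -1.    ]
tool y at 85.39 
crop origin 148 50 scale 3.5714285714285716
crop origin 343 203 scale 5.0
```

View pics/c24c.png

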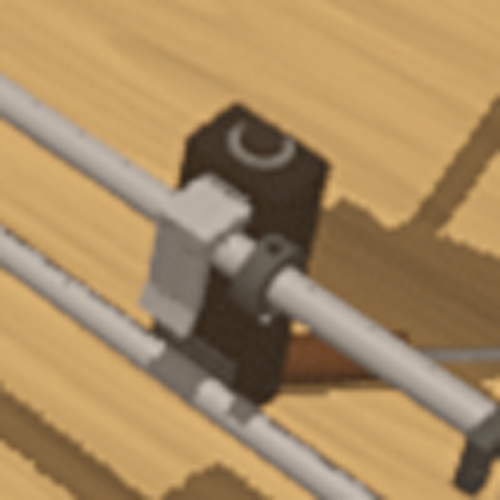

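View pics/s24c.png

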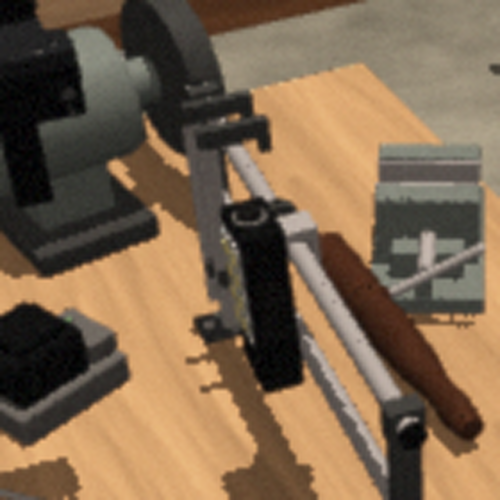

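View pics/s24.png

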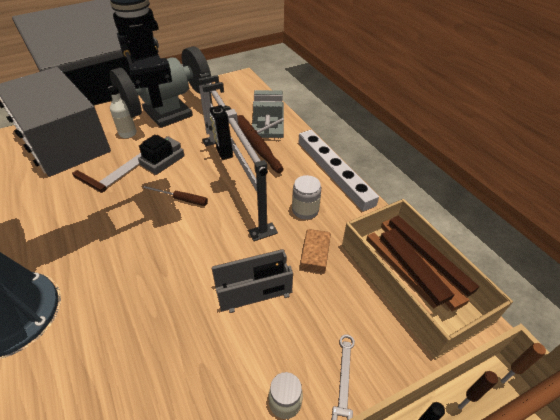

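```bash
python3 -c "
from lp import *
ey=np.array([.08,.9968]);ex=np.array([.9968,-.08])
for n,f in(('scene','c24'),('side','s24')):
  C=cloud(n,np.load(f'pics/{f}.npy')).reshape(-1,3)
  a=(C[:,:2]-[.6226,.1])@ex;t=(C[:,:2]-[.6226,.1])@ey
  k=(C[:,2]>.252)&(C[:,2]<.2585)&(a<0)&(a>-.06)&(t>0)&(t<.12);r=cv2.minAreaRect((np.c_[a,t][k]*1000).astype(np.float32));print(n,'top',k.sum(),r,np.percentile(t[k],[2,98])*1000)
  h=np.hypot(a,C[:,2]-.2265);k=(h>.0115)&(h<.019)&(C[:,2]>.222)&(t>.07)&(t<.12);q=t[k]*1000;print('collar',np.histogram(q,bins=np.arange(70,122,3)))
# switch/image check vs before slide: static bystanders
  i0=cv2.imread('pics/%s0.png'%n).astype(int);i1=cv2.imread(f'pics/{f}.png').astype(int)
  m=(abs(i0-i1).max(2)>60).astype(np.uint8);
  nn,_,st,ce=cv2.connectedComponentsWithStats(m);print([tuple(s) for s in st[1:] if s[4]>25])
"
```

```text
scene top 259 ((-28.337505340576172, 60.870452880859375), (50.48602294921875, 35.72683334350586), 89.00711822509766) [38.0813 85.263 ]
collar (array([37,  9,  9,  5,  3, 19, 23, 27, 23, 24,  0,  1,  0,  0,  0,  0,  0]), array([ 70,  73,  76,  79,  82,  85,  88,  91,  94,  97, 100, 103, 106,
       109, 112, 115, 118, 121]))
[(np.int32(513), np.int32(0), np.int32(28), np.int32(48), np.int32(317)), (np.int32(514), np.int32(8), np.int32(46), np.int32(75), np.int32(1099)), (np.int32(442), np.int32(17), np.int32(68), np.int32(44), np.int32(974)), (np.int32(471), np.int32(53), np.int32(19), np.int32(3), np.int32(32)), (np.int32(485), np.int32(78), np.int32(75), np.int32(59), np.int32(1936)), (np.int32(468), np.int32(85), np.int32(14), np.int32(4), np.int32(29)), (np.int32(469), np.int32(92), np.int32(15), np.int32(4), np.int32(30)), (np.int32(404), np.int32(105), np.int32(35), np.int32(48), np.int32(920)), (np.int32(445), np.int32(114), np.int32(29), np.int32(10), np.int32(108)), (np.int32(378), np.int32(126), np.int32(182), np.int32(148), np.int32(7704)), (np.int32(463), np.int32(167), np
[... 982 characters left out ...]
1), np.int32(85), np.int32(1131)), (np.int32(135), np.int32(59), np.int32(37), np.int32(34), np.int32(732)), (np.int32(134), np.int32(82), np.int32(6), np.int32(6), np.int32(30)), (np.int32(210), np.int32(105), np.int32(25), np.int32(55), np.int32(542)), (np.int32(224), np.int32(109), np.int32(13), np.int32(12), np.int32(76)), (np.int32(0), np.int32(144), np.int32(182), np.int32(128), np.int32(6370)), (np.int32(210), np.int32(180), np.int32(17), np.int32(13), np.int32(161)), (np.int32(241), np.int32(255), np.int32(42), np.int32(24), np.int32(618)), (np.int32(285), np.int32(261), np.int32(4), np.int32(10), np.int32(26)), (np.int32(227), np.int32(279), np.int32(26), np.int32(8), np.int32(58))]
```

View pics/w24.png

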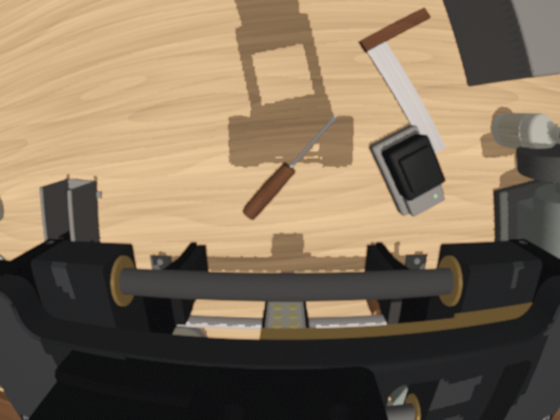

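View pics/c24.png

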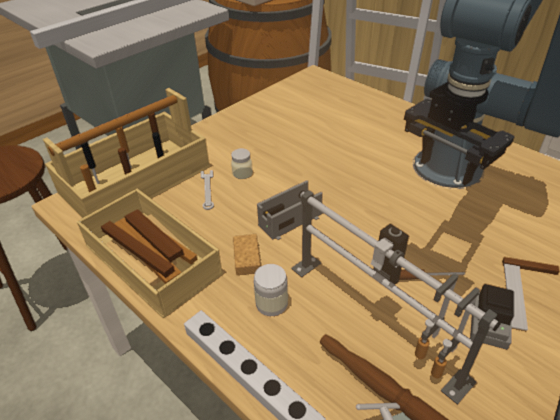

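```bash
python3 -c "
from h import *
print(robot.hand_in())"
```

```text
the job is handed in; nothing more can be done
None
```

I handed the job in at about 28 s. The lamp is hanging on the rail against the collar, and the robot is clear of everything.

- **Tip and stand:** I pressed the end of the foot and the lamp rocked up and stayed tipped at about 36°. I took it by its top end and lifted it out. It stayed tilted in the grip, so I eased the grip to let it swing down, then set its foot on the open bench. It stood upright after I let go.
- **Switch:** I pressed it with closed fingers until the force read 7 to 11 N, well above the 4 N for fully in. The lamp was still upright afterwards. I have no direct reading of the switch travel.
- **Hang and slide:** I took the lamp again from above and hooked the clip over the rail with its side about 8 cm short of the collar, on the right. I slid it along until it stopped and the push force rose to 6.8 N, then let go. For part of the slide the force showed it slightly lifted, so it was not always resting fully on the rail.

**Last checks:**
- **Distance to the collar:** both cameras put the lamp's centre about 31 to 32 mm from the collar's centre, where contact is 31 mm. They disagree by about 3 mm on where things are along the rail, so a gap of around 1 mm can't be ruled out from the images alone.
- **Bench items:** comparing before and after images, I put the differences down to the lamp, the arm and shadows. One small patch near the screwdriver and clamps I took for a shadow without measuring it.

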